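Draw the tealight sled out of the teapot warmer with the pull hook

TASK

Take the pull hook from the bamboo tray, reach it under the front ledge of the teapot warmer, catch the sled's loose brass eye and gently draw the tealight sled all the way out until it comes up firmly against its stop, without straining the eye, dragging the warmer or touching the warmer with the gripper. Then unhook and lay the hook back in the bamboo tray, down inside its rim, without dropping it. Leave the sled out, the teapot standing where it is on the warmer, and everything else on the bar alone.

Things in the scene. Friction and masses are not known exactly. Their poses are not given: they have to be found in the camera images.
- warmer: Teapot warmer standing loose on the bar: black iron top plate 190 (x) by 280 (y) by 8 mm on steel sides and back, 80 mm high, 3 kg, teapot on top. Origin: centre of its underside on the bar; x to its back, y to its left, z up. Its front (-x) is open. Side panels at y = +-137 mm; runners 15 mm high at y = +-69 to 75 mm, from x = -80 mm back. A pull of 20 to 30 N drags it along.
- ledge (a point): Middle of the lower front edge of the warmer's top plate (95 mm ahead of the warmer's centre), 72 mm above the bar; axes as the warmer. The plate is flat underneath, without lip or sill; under it nothing stands on the bar in front of the sled. The warmer, its sled and its eye are strained by a push or pull of more than 15 N from the hook.
- sled (a joint): How far the tealight sled is drawn out along the warmer's -x, in m: 0 is right in; it starts within 0 to 0.015. It slides stiffly (3.5 N, a little more when moved fast) and stays where it is left. Its outer stop lies somewhere beyond 0.09, the exact place to be felt as a rising pull: 6 to 12 N draws it firmly home on the stop. Within 3 mm of the stop counts as fully out.
- rivet (a point): Upright rivet on the sled's front, 48 mm above the bar, on which the brass pull eye swivels; moves with the sled, axes as the warmer. The eye turns from 1.15 rad left to 1.15 rad right of straight ahead (-x), with solid end stops, and starts within +-1.1 rad: hidden, not measured. Find it by feel, e.g. push it onto a stop, in an arc about the rivet (under 1 N; pushed straight, it may bind).
- sled_front (a point): Middle of the face of the sled's upright front plate (134 mm wide, from 10 to 54 mm above the bar), 6 mm behind the rivet, at the rivet's height. The pull eye lies level at this height: a flat ring 4 mm thick, 14 mm wide inside, 24 mm outside, its centre 32 mm from the rivet, on a stem 5 mm wide. At an end stop its centre is 13 mm ahead of the rivet and 29 mm aside.
- hook_grip (a point): Place to grip the pull hook: on its dark wooden handle, 20 mm wide (y), 16 mm high (z), flat-sided, 110 mm long; mid-height, 25 mm ahead of the handle's middle, near the balance point (100 g in all). x points along the hook to its bent end, z up as it lies at the start on the tray floor, bent end upward.
- hook_tip (a point): End of the hook's upturned tip, axes as hook_grip. A straight 6 mm steel shank runs at handle mid-height to 125 mm ahead of hook_grip and turns up there at a right angle; the tip, cut off square, ends 25 mm above the shank's centre line, the upper 19 mm straight, 6 mm thick.
- tray: Bamboo tray, fixed on the bar, 310 (x) by 210 (y) mm outside, floor 6 mm above the bar, rim 8 mm wide and 18 mm high. Origin: centre of its underside; x along its length. The hook starts in it, bent end towards the tray's +x.
- teapot: Blue-grey ceramic teapot with a hinged lid, standing on the warmer; about 68 mm in radius, 122 mm high, spout and handle along its y axis to +-115 mm. Origin: centre of its underside.
- lamp: Battery lamp of frosted glass with a toggle switch, 96 mm wide, 174 mm high; bystander. Origin: centre of its underside.
- cup_a: White espresso cup, 62 mm wide, 56 mm high, handle at +y; bystander. Origin: centre of its underside.
- cup_b: The other white espresso cup, same size; bystander. Origin: centre of its underside.
- strainer: Steel tea strainer, bowl 74 mm wide, 28 mm high, handle reaching 118 mm along its x axis; bystander. Origin: centre of the bowl's underside.
- caddy: Red tea caddy with a steel cap, 83 mm wide, 105 mm high; bystander. Origin: centre of its underside.

How it is judged:
On the way, in this order (a step that is already met when the one before it is completed fails the run):
1. the hook has caught the eye and draws the sled out (value of joint sled above 0.05 m and contact force between hook and warmer above 1 N), for 0.1 s.
2. the hook has drawn the sled firmly against its stop: within 3 mm of it, with a pull of over 5 N (value of joint sled above 0.112 m and contact force between hook and warmer above 5 N).
At the end, for the whole second after the job is handed in: The sled is within 3 mm of its outer stop; the hook lies at rest wholly inside the rim of the bamboo tray, on its floor; the warmer is within 10 mm of where it stood with the teapot upright on it (value of joint sled above 0.112 m and x of hook_tip in the frame of tray between -0.147 and 0.147 m and y of hook_tip in the frame of tray between -0.097 and 0.097 m and x of hook_grip in the frame of tray between -0.115 and 0.115 m and y of hook_grip in the frame of tray between -0.09 and 0.09 m and z of hook_grip in the frame of tray below 0.02 m and z of hook_tip in the frame of tray below 0.045 m and linear speed of hook below 0.02 m/s and distance of warmer from where it was at the start of the episode below 0.01 m and angle between teapot's own z axis and vertical below 0.1 rad); the robot touches nothing.
It fails at once if the hook strains the eye, the sled or the warmer with more than 15 N (contact force between hook and warmer above 15 N).
It fails at once if the gripper or arm touches the warmer, its sled or eye (contact force between any of the fingers, the arm and warmer above 1 N).
It fails at once if the warmer is dragged more than 10 mm, or the teapot is shifted more than 15 mm or rocked (distance of warmer from where it was at the start of the episode above 0.01 m or distance of teapot from where it was at the start of the episode above 0.015 m or angle between teapot's own z axis and vertical above 0.15 rad).
It fails at once if the hook is dropped from more than about 1 cm or thrown (contact force between the fingers and hook below 0.05 N and linear speed of hook above 0.45 m/s).
It fails at once if a lamp, cup, strainer or caddy is moved more than 20 mm (distance of any of lamp, cup_a, cup_b, strainer, caddy from where it was at the start of the episode above 0.02 m).
It also fails if it takes over 72 s, if anything falls off the work surface, if the arm or the gripper's body presses on something with over 40 N, if the wrist force passes 120 N, or if a joint passes its speed limit or range.

ROBOT

A 6-joint arm with a two-finger parallel gripper is mounted at the origin on the work surface. World frame = base frame: x ahead of the robot, y to its left, z up, the work surface at z = 0. Lengths are in m, angles in rad, forces in N, time in s.
With the tool pointing down it reaches from about 0.35 to 0.85 m from the base axis. Payload 8.1 kg.
Tool frame: the origin (TCP) lies at the very end of the fingers, on their centre line; the grasp point (between the pads) lies 19 mm behind it (robot.pinch_z is the distance from the TCP to the grasp point, in m); x points along the fingers, z is the direction in which the jaws open and shut, and the axes are right-handed (so a half turn about x gives the same grasp; the last joint's range is limited). The gripper opens to 93 mm and grips with 3 to 60 N. Pads are 15 mm wide; open, the fingers measure 128 mm over their backs; the gripper's body (75 mm by 188 mm) begins 65 mm behind the grasp point.
Start: joints at [1.172, 0.13, 1.488, -0, 1.523, -0.085], TCP at [0.185, 0.571, 0.191] pointing down, gripper open.
Joint ranges: [-2.96, 2.96], [-0.89, 2.26], [0.02, 2.5], [-1.34, 4.48], [0, 2.73], [-2.66, 2.66]. Speed limits (rad/s): [2.39, 2.39, 2.79, 3.14, 3.14, 3.14].

INTERFACE

Orientations are given as a rotation vector (axis times angle).
In Python, from plant import robot, optics, ticket gives the robot as it stands.
- The arm moves only by the tool jog_arm, never from a script. Its argument "targets" is a list of rows, each a list of 7 numbers: the shift along the tool's x, y, z in cm, then the turn, a rotation vector about the tool's x, y, z in degrees, then the closure, from 0 (fully open) to 1 (shut). In form: [[dx, dy, dz, ax, ay, az, grip], ...]. A call has 1 to 5 rows; each row is the pose to reach, as a shift and turn from the pose measured when the call began, along the tool's axes at that moment; what a row does not reach only later rows make up. A row lasts 1/8 s, in which the tool goes at most 62.5 mm and 10.7 degrees, less where a joint would pass 70% of its speed; a pose out of reach is approached as far as the arm can. A call with a gripper value outside its range is refused whole. The fingers move at their own pace and stop on an object; "squeeze" is the grip in N (left out, the last holds). Time passes only in rows, so rows that repeat a pose let the fingers close. It gives the time, the measured TCP pose, the force and the opening at its end, in the units of the state.
- robot.read_state(): the state, without advancing time (a new reading comes with each control period).
- optics.read_camera(name): name is "side" or "top"; returns a dict with "frame" (480x640x3 uint8, red, green, blue), "vertical_fov" (degrees; the focal length in pixels is half the picture's height over the tangent of half this angle, whatever the lens; pixels are square), "cx", "cy" (the principal point, pixels), "R" (3x3) and "t" (3): a world point X has camera coordinates R X + t. Camera axes: x right, y down, z forward; pixel columns grow to the right and rows downward; lengths in m; the calibration is good to about 2 mm. A picture is of the moment at which its call begins. There is no depth.
- ticket.close_job(): hands the job in, once; it reports no verdict.
The state is a dict: "t": time; "q": joint angles; "dq": joint speeds; "joint_torque": joint torques, N m; "tool_pos": TCP position; "orientation": TCP orientation; "force": force on the tool from outside, world axes, zero at the start; "wrist_torque": the same for the moment, N m; "opening": finger opening in m.
Only numpy, scipy, OpenCV 4.12 (cv2) and the standard library are available. Lean on these libraries where they do the work, as an engineer would, in place of code of your own. Each camera call takes 0.05 s, during which the arm holds its last target.

## Working session

There is one attempt and no reset: what is moved stays moved. The work goes in short steps, Python scripts to look and compute and a tool call to move; the robot and the scene stay as the last step left them, time stands still between calls to the robot, and variables do not carry over. Pictures are saved under pics/ and viewed, and the job is handed in when it is done.

Besides the shell and the picture viewer there is one more tool, called after ">>>" in YAML: its name, and indented under it one key for each argument. jog_arm: Moves the arm, as the interface text tells. Its arguments: {"type":"object","properties":{"targets":{"type":"array"},"squeeze":{"type":"number"}},"required":["targets"]}

```bash
mkdir -p pics; ls
python3 - <<'E'
from plant import robot, optics, ticket
import cv2
print(robot.read_state(), robot.pinch_z)
for n in("side","top"):
    c=optics.read_camera(n); cv2.imwrite(f"pics/{n}0.png",c["frame"][:,:,::-1])
    print(n,c["vertical_fov"],c["cx"],c["cy"],c["R"],c["t"])
E
```

```text
pics
{'t': 0.0, 'q': array([ 1.17158844e+00,  1.31129200e-01,  1.48925600e+00, -1.82092759e-05,
        1.52301536e+00, -8.53826419e-02]), 'dq': array([ 0.00028295, -0.00155255, -0.00088263, -0.0015268 , -0.00124504,
       -0.00049151]), 'joint_torque': array([-1.70000396e-03, -5.59851050e+01, -4.91740429e+01,  7.63754826e-02,
        3.56792333e-02, -2.18776950e-04]), 'tool_pos': array([0.18495547, 0.57013473, 0.18971938]), 'orientation': array([-0.97599035,  1.34305447,  0.97441474]), 'force': array([ 0.72276563, -0.29061576, -0.42122489]), 'wrist_torque': array([-0.05322876,  0.01026585,  0.00786768]), 'opening': 0.09291900040876391} 0.0188
side 46.748121129795685 327.259331328865 243.56625400951108 [[ 0.76121925 -0.64845    -0.00760585]
 [-0.32438263 -0.37058654 -0.87031117]
 [ 0.56153465  0.66496482 -0.49244352]] [-0.44759012  0.24929205  1.11843572]
top 53.837237412742766 319.17424320431184 242.31157343588228 [[-0.05077392 -0.99869666 -0.0051944 ]
 [-0.97407302  0.05066884 -0.22048677]
 [ 0.22046259 -0.00613526 -0.97537613]] [0.02735805 0.58637402 1.051721  ]
```

View pics/side0.png

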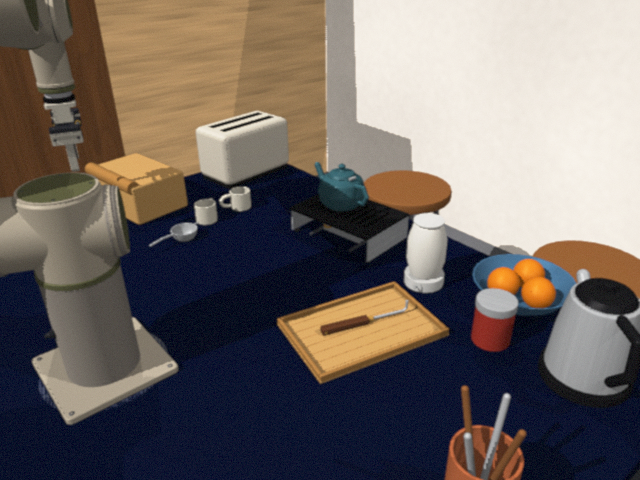

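View pics/top0.png

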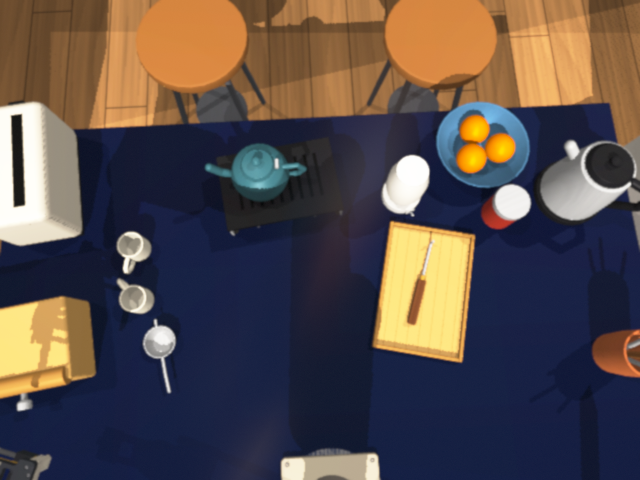

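Run:
```python
import cv2
a=cv2.imread("pics/top0.png"); b=cv2.imread("pics/side0.png")
cv2.imwrite("pics/c1.png",cv2.resize(a[130:245,200:350],None,fx=5,fy=5,interpolation=cv2.INTER_CUBIC))
cv2.imwrite("pics/c2.png",cv2.resize(a[215:365,365:480],None,fx=4,fy=4,interpolation=cv2.INTER_CUBIC))
cv2.imwrite("pics/c3.png",cv2.resize(b[155:265,285:415],None,fx=5,fy=5,interpolation=cv2.INTER_CUBIC))
cv2.imwrite("pics/c4.png",cv2.resize(b[280:380,270:450],None,fx=4,fy=4,interpolation=cv2.INTER_CUBIC))
```

```text
(no output)
```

View pics/c1.png

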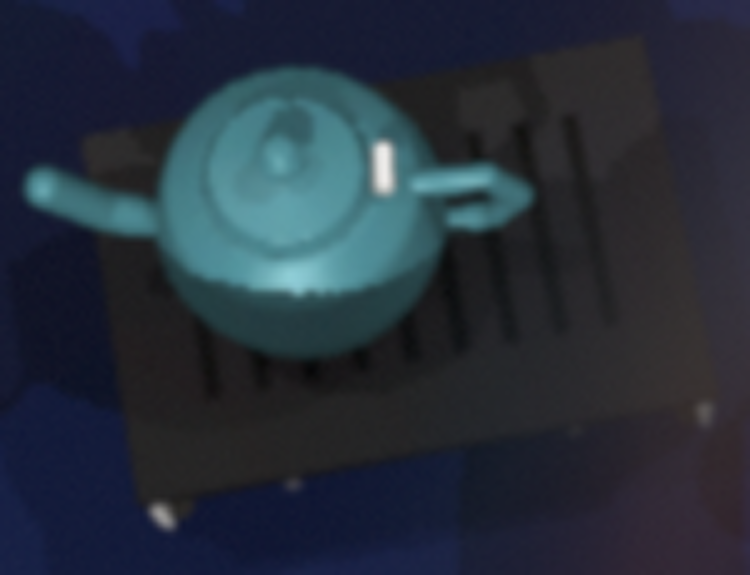

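View pics/c2.png

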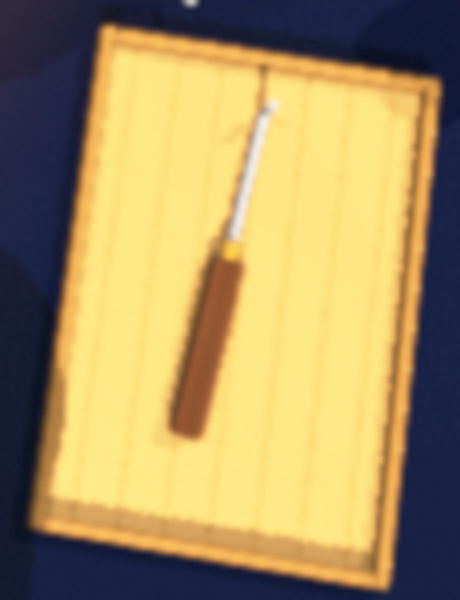

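View pics/c3.png

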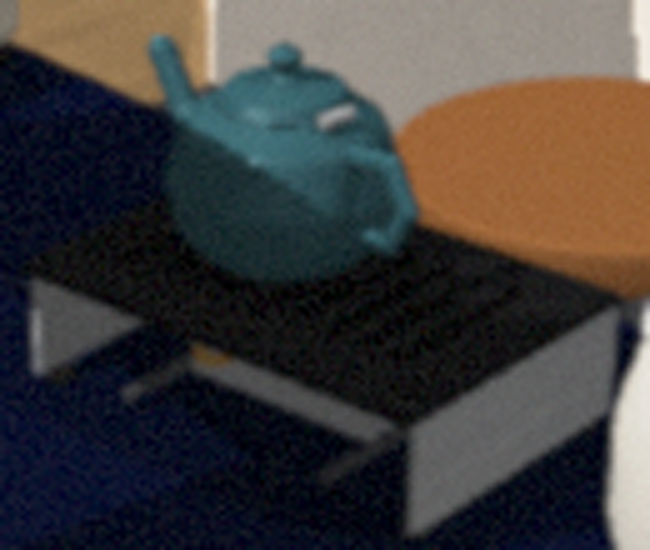

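View pics/c4.png

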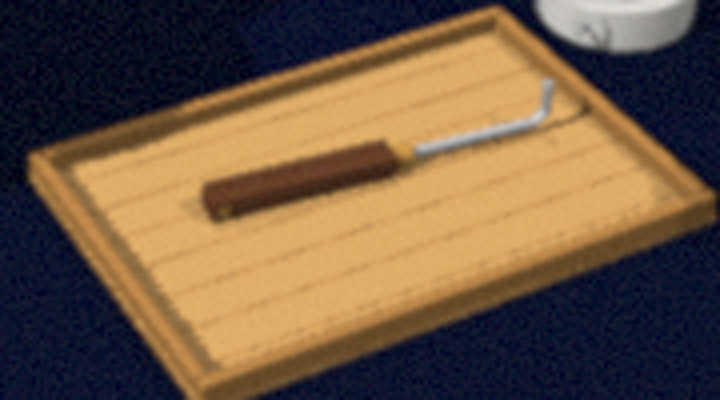

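```bash
cat > h.py <<'E'
import numpy as np, cv2
from scipy.optimize import least_squares
from scipy.spatial.transform import Rotation as Ro
CAM={'side':(46.748121129795685,327.259331328865,243.56625400951108,[[0.76121925,-0.64845,-0.00760585],[-0.32438263,-0.37058654,-0.87031117],[0.56153465,0.66496482,-0.49244352]],[-0.44759012,0.24929205,1.11843572]),
'top':(53.837237412742766,319.17424320431184,242.31157343588228,[[-0.05077392,-0.99869666,-0.0051944],[-0.97407302,0.05066884,-0.22048677],[0.22046259,-0.00613526,-0.97537613]],[0.02735805,0.58637402,1.051721])}
def f(n): return 240/np.tan(np.radians(CAM[n][0])/2)
def proj(n,X):
    c=CAM[n]; p=np.atleast_2d(X)@np.array(c[3]).T+np.array(c[4]); return p[:,:2]/p[:,2:]*f(n)+[c[1],c[2]]
def ray(n,uv):
    c=CAM[n];R=np.array(c[3]); uv=np.asarray(uv,float)
    d=np.array([(uv[0]-c[1])/f(n),(uv[1]-c[2])/f(n),1]); return -R.T@np.array(c[4]), R.T@d
def onz(n,uv,z):
    o,d=ray(n,uv); return o+d*(z-o[2])/d[2]
def tri(uvs,uvt):
    A=[];b=[]
    for n,uv in(('side',uvs),('top',uvt)):
        o,d=ray(n,uv); d=d/np.linalg.norm(d); P=np.eye(3)-np.outer(d,d); A.append(P);b.append(P@o)
    X,r,_,_=np.linalg.lstsq(np.vstack(A),np.hstack(b),rcond=None); return X,np.sqrt(r.sum()) if len(r) else 0
def edge(img,p,q,sign=None,w=4,n=40,trim=.08):
    """subpixel line along max gradient between approx end points; img: 2d float. returns line (cv2.fitLine)"""
    p=np.array(p,float);q=np.array(q,float);d=(q-p)/np.linalg.norm(q-p);nn=np.array([-d[1],d[0]])
    s=np.arange(-w,w+.01,.25);pts=[]
    for t in np.linspace(trim,1-trim,n):
        c=p+(q-p)*t; xy=(c+np.outer(s,nn)).astype(np.float32)
        v=cv2.remap(img.astype(np.float32),xy[:,0].reshape(1,-1),xy[:,1].reshape(1,-1),cv2.INTER_CUBIC)[0]
        g=np.gradient(cv2.GaussianBlur(v.reshape(1,-1),(0,0),2)[0]); g=np.abs(g) if sign is None else g*sign
        k=int(np.argmax(g))
        if 0<k<len(s)-1:
            pts.append(c+s[k]*nn)
    pts=np.array(pts,np.float32); l=cv2.fitLine(pts,cv2.DIST_HUBER,0,.01,.01).ravel()
    r=(pts-l[2:])@np.array([-l[1],l[0]]); return l,np.std(r)
def inter(a,b):
    t=np.linalg.solve(np.array([[a[0],-b[0]],[a[1],-b[1]]]),b[2:]-a[2:]); return a[2:]+t[0]*a[:2]
E
python3 - <<'E'
from h import *
T=cv2.imread("pics/top0.png").astype(float);S=cv2.imread("pics/side0.png").astype(float)
sc=lambda c,o:[(np.array(c[i])/5+o) -0.4 for i in range(len(c))]
# warmer plate, b-r
D=cv2.GaussianBlur(T[:,:,0]-T[:,:,2],(0,0),.8)
C=sc([(135,500),(712,408),(643,38),(82,135)],np.array([200,130]))
L=[]
for i,tr in zip(range(4),[(.1),(.1),(.1),(.1)]):
    l,e=edge(D,C[i],C[(i+1)%4],trim=tr); L.append(l); print('edge',i,e,l)
cor=[inter(L[i-1],L[i]) for i in range(4)]
print(np.array(cor),np.array(C))
W=[onz('top',c,.08) for c in cor];print(np.round(W,4))
for i in range(4): print(np.linalg.norm(W[i]-W[(i+1)%4]))
# side
DS=cv2.GaussianBlur(S.sum(2)/3,(0,0),.8)
C=sc([(30,275),(405,430),(620,300)],np.array([285,155]))
print([onz('side',c,.08) for c in C])
# tray
M=cv2.inRange(cv2.cvtColor(T.astype(np.uint8),cv2.COLOR_BGR2HSV),(8,60,80),(35,255,255)); M[:, :365]=0;M[:,480:]=0;M[:215]=0;M[365:]=0
c=max(cv2.findContours(M,0,1)[0],key=cv2.contourArea); r=cv2.minAreaRect(c); b=cv2.boxPoints(r);print(r,b)
for p in b: print(onz('top',p,.018))
E
```

```text
edge 0 0.32856137 [ 9.8324674e-01 -1.8227942e-01  2.9140939e+02  2.1931706e+02]
edge 1 0.12431171 [2.0488350e-01 9.7878635e-01 3.3563385e+02 1.7174434e+02]
edge 2 1.3132327 [ 9.8357934e-01 -1.8047641e-01  2.7436014e+02  1.4626881e+02]
edge 3 1.1500529 [1.4857225e-01 9.8890156e-01 2.2154288e+02 1.9544518e+02]
[[226.9254  231.27144]
 [343.56793 209.64764]
 [328.23206 136.38388]
 [215.76982 157.01952]] [[226.6 229.6]
 [342.  211.2]
 [328.2 137.2]
 [216.  156.6]]
[[ 0.6215  0.2122  0.08  ]
 [ 0.6599 -0.0644  0.08  ]
 [ 0.849  -0.0385  0.08  ]
 [ 0.8094  0.2379  0.08  ]]
0.27925896096612884
0.1908250563050533
0.2791634552513632
0.18964171903497898
[array([0.62202051, 0.19781631, 0.08      ]), array([ 0.65654909, -0.06967366,  0.08      ]), array([ 0.84708543, -0.04171947,  0.08      ])]
((425.6500244140625, 291.45001220703125), (92.20671844482422, 130.81475830078125), 8.130102157592773) [[370.76004 349.68002]
 [389.26004 220.18001]
 [480.54    233.22   ]
 [462.04    362.72003]]
[ 0.3336731  -0.11078604  0.018     ]
[ 0.64512658 -0.18031546  0.018     ]
[ 0.6000372  -0.40277424  0.018     ]
[ 0.29334731 -0.3207583   0.018     ]
```

Run:
```python
import cv2,numpy as np
a=cv2.imread("pics/top0.png").astype(float); b=cv2.imread("pics/side0.png").astype(float)
def sv(n,x): cv2.imwrite(n,np.clip(x*3,0,255).astype(np.uint8))
sv("pics/d1.png",cv2.resize(a[195:245,215:355],None,fx=5.7,fy=5.7,interpolation=cv2.INTER_CUBIC))
sv("pics/d3.png",cv2.resize(b[195:265,285:415],None,fx=6,fy=6,interpolation=cv2.INTER_CUBIC))
```

```text
(no output)
```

View pics/d1.png

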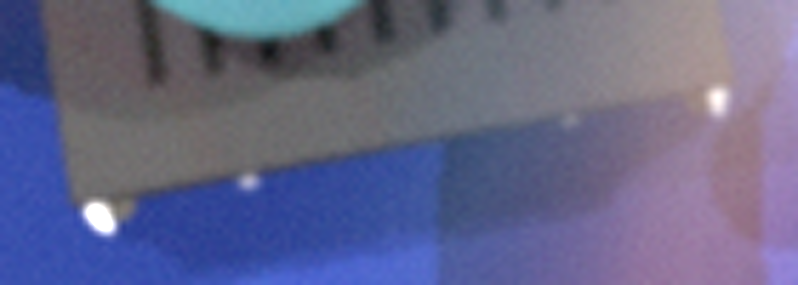

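View pics/d3.png

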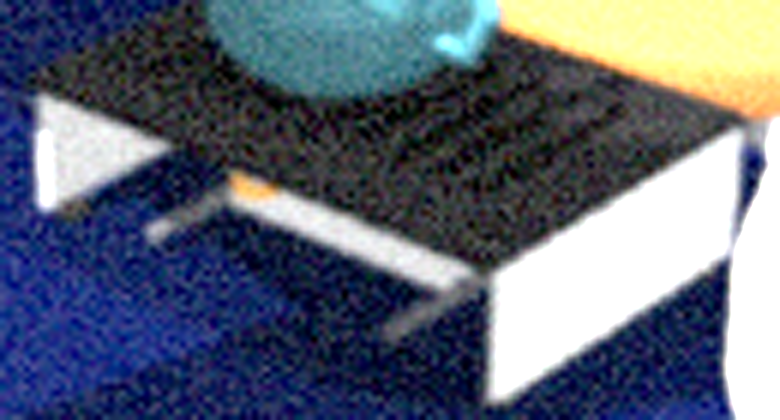

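```bash
cat >> h.py <<'E'
def warmfit(T,S,dbg=True):
    D=cv2.GaussianBlur(T[:,:,0]/(T.sum(2)+5),(0,0),.9); G=cv2.GaussianBlur(S.mean(2),(0,0),.7)
    o=np.array([215,195]);k=lambda x,y,o=o,s=5.7:(np.array([x,y])/s+o-.4)
    E=[]  # camera, line, body edge ends (plate frame)
    def add(cam,img,p,q,A,B,w=2.5,sg=None):
        l,e=edge(img,p,q,w=w,trim=.05,sign=sg); E.append((cam,l,A,B)); 
        if dbg: print(cam,A,B,'std',e)
    x,y=.095,.14
    add('top',D,k(130,188),k(530,122),(-x,.11,.08),(-x,-.08,.08))
    add('top',D,(341.5,208),(329.5,141),(-x,-y,.08),(x,-y,.08))
    add('top',D,(226,226),(221,199),(-x,y,.08),(0,y,.08))
    s=np.array([285,195]);k2=lambda a,b:k(a,b,s,6)
    add('side',G,k2(495,270),k2(735,125),(-x,-y,.072),(x,-y,.072))
    add('side',G,k2(495,400),k2(730,255),(-x,-.137-.003,0),(x,-.137-.003,0))
    def res(p):
        r=[];c,sn=np.cos(p[2]),np.sin(p[2]);R=np.array([[c,-sn,0],[sn,c,0],[0,0,1]])
        for cam,l,A,B in E:
            for Q in np.linspace(A,B,5)[1:-1]:
                uv=proj(cam,R@Q+[p[0],p[1],0])[0]; r.append((uv-l[2:])@np.array([-l[1],l[0]]))
        return r
    s=least_squares(res,[.73,.09,.137]); 
    if dbg: print(s.x,np.degrees(s.x[2]));print(np.round(np.array(s.fun).reshape(-1,3),2))
    return s.x
def w2l(p,X):
    c,s=np.cos(p[2]),np.sin(p[2]); d=np.asarray(X)-[p[0],p[1],0]; return np.array([c*d[0]+s*d[1],-s*d[0]+c*d[1],d[2]])
def l2w(p,X):
    c,s=np.cos(p[2]),np.sin(p[2]); return np.array([c*X[0]-s*X[1]+p[0],s*X[0]+c*X[1]+p[1],X[2]])
E
python3 - <<'E'
from h import *
T=cv2.imread("pics/top0.png").astype(float);S=cv2.imread("pics/side0.png").astype(float)
p=warmfit(T,S)
for n,uv,z in [('side',(327,225.9),.048),('side',(328.5,227),.046)]: print(w2l(p,onz(n,uv,z)))
# sled plate: bottom edge z=.010
k2=lambda a,b:np.array([a,b])/6+[285,195]-.4
G=cv2.GaussianBlur(S.mean(2),(0,0),.7)
l,e=edge(G,k2(240,205),k2(440,288),w=2);print('sled bottom',e)
for t in(-15,0,15): print(w2l(p,onz('side',l[2:]+t*l[:2],.010)))
for q in [(150,240),(390,335)]: print('runner',w2l(p,onz('side',k2(*q),.0075)))
for q in [(-.095,.14,.08),(-.095,-.14,.08),(.095,-.14,.08)]:print(q,l2w(p,q),proj('top',l2w(p,q)),proj('side',l2w(p,q)))
E
```

```text
top (-0.095, 0.11, 0.08) (-0.095, -0.08, 0.08) std 0.11377014
top (-0.095, -0.14, 0.08) (0.095, -0.14, 0.08) std 0.10116232
top (-0.095, 0.14, 0.08) (0, 0.14, 0.08) std 0.13849747
side (-0.095, -0.14, 0.072) (0.095, -0.14, 0.072) std 0.13564815
side (-0.095, -0.14, 0) (0.095, -0.14, 0) std 0.13400556
[0.73501651 0.08888489 0.15545078] 8.906673794695537
[[ 0.37 -0.   -0.37]
 [ 0.28  0.7   1.11]
 [ 0.6   0.64  0.69]
 [ 0.77  0.62  0.48]
 [ 1.69  1.51  1.34]]
[-0.05786522  0.02231866  0.048     ]
[-0.05729586  0.01734306  0.046     ]
sled bottom 0.089268096
[-0.02385605  0.05029853  0.01      ]
[-0.024882   -0.00213976  0.01      ]
[-0.02586944 -0.05261012  0.01      ]
runner [-0.07176241  0.07620017  0.0075    ]
runner [-0.06867548 -0.06723911  0.0075    ]
(-0.095, 0.14, 0.08) [0.61948647 0.21248833 0.08      ] [[226.79806749 232.11441058]] [[286.74285247 208.1462417 ]]
(-0.095, -0.14, 0.08) [ 0.6628376  -0.06413539  0.08      ] [[343.3691406  208.48445476]] [[365.87498702 239.00192856]]
(0.095, -0.14, 0.08) [ 0.85054655 -0.03471855  0.08      ] [[326.67515193 135.87621289]] [[407.56017201 213.37866778]]
```

Run:
```python
from h import *
T=cv2.imread("pics/top0.png").astype(float);S=cv2.imread("pics/side0.png").astype(float)
k=lambda x,y,s=5.7:(np.array([x,y])/s+[215,195]-.4)
for nm,D in (('b/sum',cv2.GaussianBlur(T[:,:,0]/(T.sum(2)+5),(0,0),.9)),('b-r',cv2.GaussianBlur(T[:,:,0]-T[:,:,2],(0,0),.9))):
  for w in(2,3,4):
    for a,b in((k(130,188),k(230,170)),(k(130,188),k(430,138)),(k(330,155),k(530,122)),(k(130,188),k(650,101)),((341.5,208),(329.5,141)),((226,226),(221,199)),((313,140),(326,138))):
        l,e=edge(D,a,b,w=w,trim=0); 
        P=[onz('top',l[2:]+t*l[:2],.08) for t in(-20,20)]; d=P[1]-P[0]
        print(nm,w,round(float(e),2),'yaw',round(np.degrees(np.arctan2(d[1],d[0])),2),np.round(P[0][:2],4))
```

```text
b/sum 2 0.07 yaw -82.4 [0.6238 0.2092]
b/sum 2 0.09 yaw -82.78 [0.6297 0.1621]
b/sum 2 0.1 yaw -82.47 [0.6363 0.1096]
b/sum 2 0.15 yaw -82.56 [0.6355 0.1173]
b/sum 2 0.12 yaw -172.62 [ 0.8006 -0.0452]
b/sum 2 0.09 yaw -171.21 [0.7194 0.2266]
b/sum 2 0.07 yaw -82.05 [0.8392 0.0294]
b/sum 3 0.08 yaw -81.22 [0.6212 0.2107]
b/sum 3 0.17 yaw -81.84 [0.625  0.1856]
b/sum 3 0.11 yaw -82.29 [0.6359 0.1108]
b/sum 3 0.29 yaw -82.14 [0.634  0.1227]
b/sum 3 0.11 yaw -172.14 [ 0.8065 -0.0443]
b/sum 3 0.15 yaw -171.81 [0.7201 0.226 ]
b/sum 3 0.07 yaw -82.07 [0.8395 0.0317]
b/sum 4 0.22 yaw -80.55 [0.6203 0.2116]
b/sum 4 0.45 yaw -81.79 [0.6273 0.1695]
b/sum 4 0.11 yaw -82.29 [0.6359 0.1108]
b/sum 4 0.45 yaw -82.14 [0.634  0.1227]
b/sum 4 0.1 yaw -172.1 [ 0.8002 -0.0452]
b/sum 4 0.15 yaw -171.81 [0.7201 0.226 ]
b/sum 4 0.07 yaw -82.07 [0.8395 0.0317]
b-r 2 0.07 yaw -82.4 [0.6238 0.2092]
b-r 2 0.08 yaw -82.75 [0.6289 0.1681]
b-r 2 0.11 yaw -82.32 [0.6361 0.1095]
b-r 2 0.15 yaw -82.55 [0.6365 0.1095]
b-r 2 0.12 yaw -172.56 [ 0.7957 -0.0457]
b-r 2 0.08 yaw -171.26 [0.7194 0.2266]
b-r 2 0.07 yaw -82.09 [0.8382 0.0359]
b-r 3 0.09 yaw -81.08 [0.6204 0.2138]
b-r 3 0.16 yaw -81.97 [0.6271 0.171 ]
b-r 3 0.12 yaw -82.29 [0.6358 0.1116]
b-r 3 0.27 yaw -81.9 [0.6337 0.1243]
b-r 3 0.11 yaw -172.06 [ 0.8002 -0.0451]
b-r 3 0.09 yaw -171.88 [0.7204 0.226 ]
b-r 3 0.09 yaw -81.38 [0.8382 0.0347]
b-r 4 0.2 yaw -80.3 [0.6204 0.2086]
b-r 4 0.34 yaw -81.97 [0.6271 0.171 ]
b-r 4 0.12 yaw -82.29 [0.6358 0.1116]
b-r 4 0.34 yaw -81.9 [0.6337 0.1243]
b-r 4 0.1 yaw -172.03 [ 0.8002 -0.0451]
b-r 4 0.09 yaw -171.88 [0.7204 0.226 ]
b-r 4 0.09 yaw -81.38 [0.8382 0.0347]
```

Run:
```python
from h import *
T=cv2.imread("pics/top0.png");S=cv2.imread("pics/side0.png")
# side-only pose w/ yaw fixed from top
G=cv2.GaussianBlur(S.astype(float).mean(2),(0,0),.7)
k2=lambda a,b:np.array([a,b])/6+[285,195]-.4
pt=(.7350,.0868,np.radians(7.8))
lines=[(k2(495,270),k2(735,125),(-.095,-.14,.072),(.095,-.14,.072),'plate R low'),(k2(495,400),k2(730,255),(-.095,-.138,0),(.095,-.138,0),'panel R bottom'),
(k2(490,275),k2(490,395),(-.095,-.138,.072),(-.095,-.138,0),'panel R front'),
(k2(230,205),k2(290,230) ,(-.031,.06,.01),(-.031,.04,.01),'sledbot'),
(k2(300,207),k2(420,262),(-.095,.0,.072),(-.095,-.1,.072),'ledge')]
for a,b,A,B,nm in lines:
    l,e=edge(G,a,b,w=2.,trim=.05); n=np.array([-l[1],l[0]])
    print(nm,round(float(e),2),[round(float((proj('side',l2w(pt,Q))[0]-l[2:])@n),2) for Q in np.linspace(A,B,3)],n)
hsv=cv2.cvtColor(S,cv2.COLOR_BGR2HSV).astype(int)
for v in range(222,231): print(v,[tuple(hsv[v,u])for u in range(319,336)])
for q in[(-.08,.072,.0),(-.08,.072,.015),(-.08,-.072,0),(-.08,-.072,.015),(-.095,0,.072),(-.095,.1,.072),(-.095,-.1,.072)]: print(q,(proj('side',l2w(pt,q))[0]-[285,195]+.4)*6)
```

```text
plate R low 0.13 [0.98, 1.15, 1.31] [0.5171172 0.8559146]
panel R bottom 0.13 [1.46, 1.56, 1.65] [0.54107606 0.8409737 ]
panel R front 0.12 [-2.06, -1.96, -1.87] [0.9993187  0.03690699]
sledbot 0.1 [1.17, 1.17, 1.17] [-0.38461256  0.9230781 ]
ledge 0.08 [2.27, 1.65, 1.0] [-0.41665897  0.90906286]
222 [(np.int64(104), np.int64(166), np.int64(23)), (np.int64(95), np.int64(148), np.int64(19)), (np.int64(120), np.int64(255), np.int64(6)), (np.int64(8), np.int64(49), np.int64(21)), (np.int64(135), np.int64(142), np.int64(18)), (np.int64(120), np.int64(23), np.int64(11)), (np.int64(159), np.int64(112), np.int64(16)), (np.int64(124), np.int64(136), np.int64(15)), (np.int64(45), np.int64(23), np.int64(22)), (np.int64(90), np.int64(24), np.int64(21)), (np.int64(113), np.int64(49), np.int64(21)), (np.int64(99), np.int64(119), np.int64(15)), (np.int64(140), np.int64(40), np.int64(19)), (np.int64(70), np.int64(35), np.int64(22)), (np.int64(96), np.int64(71), np.int64(18)), (np.int64(120), np.int64(55), np.int64(14)), (np.int64(10), np.int64(81), np.int64(19))]
223 [(np.int64(122), np.int64(177),
[... 5693 characters left out ...]
57)), (np.int64(120), np.int64(12), np.int64(65)), (np.int64(100), np.int64(10), np.int64(78)), (np.int64(96), np.int64(15), np.int64(83)), (np.int64(105), np.int64(13), np.int64(79)), (np.int64(80), np.int64(10), np.int64(80)), (np.int64(0), np.int64(3), np.int64(79)), (np.int64(113), np.int64(12), np.int64(86)), (np.int64(90), np.int64(3), np.int64(77))]
(-0.08, 0.072, 0.0) [147.57392567 262.51229693]
(-0.08, 0.072, 0.015) [146.8227113  234.69151172]
(-0.08, -0.072, 0) [380.7891151  364.44287285]
(-0.08, -0.072, 0.015) [381.153395   335.55939566]
(-0.095, 0, 0.072) [237.61478859 185.15897468]
(-0.095, 0.1, 0.072) [ 78.02733833 119.79459657]
(-0.095, -0.1, 0.072) [410.17197571 255.83554232]
```

Run:
```python
from h import *
pt=(.7350,.0868,np.radians(7.8))
for nm,uv,z in(('left',(322.8,225.5),.048),('bot',(328,228.),.046),('right',(331,227.2),.047)):
    print(nm,w2l(pt,onz('side',np.array(uv)-[2,-1.4],z)))
S=cv2.imread("pics/side0.png").astype(float);G=cv2.GaussianBlur(S.mean(2),(0,0),.7)
k2=lambda a,b:np.array([a,b])/6+[285,195]-.4
l,e=edge(G,k2(240,205),k2(440,288),w=2)
for t in(-15,0,15): print(w2l(pt,onz('side',l[2:]+t*l[:2]-[2,-1.4],.010)))
def ringpts(th,x0):
    c=np.array([x0-.032*np.cos(th),.032*np.sin(th)]);a=np.linspace(0,2*np.pi,73)
    P=np.array([proj('side',l2w(pt,(c[0]+.012*np.cos(b),c[1]+.012*np.sin(b),z)))[0]+[2,-1.4] for b in a for z in(.046,.05)]); return P
for th in(0,20,35,50,64,-30,-64):
    P=ringpts(np.radians(th),-.036); print(th,'umin %.1f umax %.1f vmax %.1f at u %.1f'%(P[:,0].min(),P[:,0].max(),P[:,1].max(),P[P[:,1].argmax(),0]))
# tray & hook from top
T=cv2.imread("pics/top0.png");H=cv2.cvtColor(T,cv2.COLOR_BGR2HSV)
sub=np.zeros(T.shape[:2],np.uint8);sub[215:365,365:480]=1
X=T.astype(int);Mh=((X[:,:,2]<170)&(X[:,:,2]>60)&(X[:,:,0]<70)&(X[:,:,1]<95)&(sub>0)).astype(np.uint8)
Mh[:255]=0;Mh[335:]=0;Mh[:,:400]=0;Mh[:,440:]=0
c=max(cv2.findContours(Mh,0,1)[0],key=cv2.contourArea);r=cv2.minAreaRect(c);b=cv2.boxPoints(r);print(r)
print([np.round(onz('top',q,.022),4) for q in b], onz('top',r[0],.022))
```

```text
left [-0.07366722  0.03225201  0.048     ]
bot [-0.07240179  0.01408377  0.046     ]
right [-0.06488846  0.00971086  0.047     ]
[-0.03462074  0.05055938  0.01      ]
[-0.03444143 -0.00162844  0.01      ]
[-0.03426882 -0.05186634  0.01      ]
0 umin 328.5 umax 337.3 vmax 231.1 at u 332.8
20 umin 326.0 umax 334.7 vmax 229.6 at u 330.3
35 umin 325.0 umax 333.6 vmax 228.3 at u 329.2
50 umin 324.7 umax 333.3 vmax 226.8 at u 328.9
64 umin 325.1 umax 333.7 vmax 225.5 at u 329.3
-30 umin 333.9 umax 342.7 vmax 232.4 at u 338.3
-64 umin 340.7 umax 349.6 vmax 232.0 at u 345.1
((415.4118347167969, 301.35296630859375), (7.276068687438965, 43.17134094238281), 14.03624439239502)
[array([ 0.3945, -0.2   ,  0.022 ]), array([ 0.4926, -0.2344,  0.022 ]), array([ 0.4875, -0.2509,  0.022 ]), array([ 0.3895, -0.2163,  0.022 ])] [ 0.44054267 -0.22523237  0.022     ]
```

Run:
```python
from h import *
T=cv2.imread("pics/top0.png");S=cv2.imread("pics/side0.png")
tip=onz('top',(432.1,240.9),.036);m=np.array([.4405,-.2252]);print('tip',tip,np.linalg.norm(tip[:2]-m),np.degrees(np.arctan2(*(tip[:2]-m)[::-1])))
X=T.astype(int); M=((X[:,:,2]-X[:,:,0]>25)&(X[:,:,2]>90)).astype(np.uint8);M[:, :365]=0;M[:,480:]=0;M[:215]=0;M[370:]=0
c=max(cv2.findContours(M,0,1)[0],key=cv2.contourArea);b=cv2.boxPoints(cv2.minAreaRect(c))
G=cv2.GaussianBlur(T.astype(float)[:,:,2],(0,0),.8)
L=[edge(G,b[i],b[(i+1)%4],w=5,trim=.1) for i in range(4)];print([round(float(x[1]),2) for x in L])
C=[onz('top',inter(L[i-1][0],L[i][0]),.018) for i in range(4)];print(np.round(C,4),[np.linalg.norm(C[i]-C[i-1]) for i in range(4)])
print('tray centre',np.mean(C,0))
Xs=S.astype(int);Ms=((Xs[:,:,2]<120)&(Xs[:,:,2]>35)&(Xs[:,:,0]<60)&(Xs[:,:,2]-Xs[:,:,0]>20)).astype(np.uint8);Ms[:310]=0;Ms[338:]=0;Ms[:,:315]=0;Ms[:,:315]=0;Ms[:,375:]=0
c=max(cv2.findContours(Ms,0,1)[0],key=cv2.contourArea);print(cv2.minAreaRect(c),[onz('side',cv2.minAreaRect(c)[0],z) for z in(.014,.018)])
from plant import robot
s=robot.read_state();print(Ro.from_rotvec(s['orientation']).as_matrix())
```

```text
tip [ 0.58295191 -0.27676795  0.036     ] 0.15149851659722585 -19.90038242572345
[0.07, 0.11, 0.2, 0.09]
[[ 0.3401 -0.1138  0.018 ]
 [ 0.6443 -0.1818  0.018 ]
 [ 0.5976 -0.3894  0.018 ]
 [ 0.2936 -0.3202  0.018 ]] [np.float64(0.21161278269419215), np.float64(0.3117226746849694), np.float64(0.2128428371767), np.float64(0.31174583802637396)]
tray centre [ 0.46891186 -0.25128501  0.018     ]
((346.29412841796875, 324.6764831542969), (9.701425552368164, 52.14515686035156), 75.96376037597656) [array([ 0.44752824, -0.22904616,  0.014     ]), array([ 0.4440418 , -0.23284468,  0.018     ])]
[[-5.98588771e-04 -9.51167789e-01  3.08673743e-01]
 [-1.47428316e-03  3.08674302e-01  9.51166653e-01]
 [-9.99998734e-01  1.14285175e-04 -1.58705963e-03]]
```

>>> jog_arm:
  targets:
    - [0,-4.4,-4.1,0,0,0,0]
    - [0,-8.8,-8.2,0,0,0,0]
    - [0,-13.2,-12.3,0,0,0,0]
    - [0,-17.6,-16.4,0,0,0,0]
    - [0,-22,-20.5,0,0,0,0]

```text
t: 0.72
tool_pos: [0.3313, 0.3055, 0.1898]
orientation: [-0.976, 1.343, 0.975]
force: [1.4, 1.0, 0.6]
opening: 0.093
```

>>> jog_arm:
  targets:
    - [0,-3.2,-5.2,0,0,0,0]
    - [0,-6.5,-10.4,0,0,0,0]
    - [0,-9.7,-15.7,0,0,0,0]
    - [0,-13,-20.9,0,0,0,0]
    - [0,-16.2,-26.2,0,0,0,0]

```text
t: 1.35
tool_pos: [0.4046, 0.0043, 0.1902]
orientation: [-0.977, 1.342, 0.975]
force: [0.2, 0.7, 0.0]
opening: 0.093
```

>>> jog_arm:
  targets:
    - [1,-3.2,-5.2,0.5,0,0,0]
    - [2.5,-6.5,-10.5,1,0,0,0]
    - [4,-9.8,-15.7,1.5,0,0,0]
    - [6,-13,-20.9,1.8,0,0,0]
    - [7,-13,-20.9,1.8,0,0,0]

```text
t: 1.98
tool_pos: [0.463, -0.2376, 0.1184]
orientation: [-0.948, 1.357, 0.95]
force: [0.1, 0.6, 0.7]
opening: 0.093
```

```bash
cat > snap.py <<'E'
import sys,cv2
from plant import robot,optics
def snap(n,tag,box,s):
    f=optics.read_camera(n)["frame"][:,:,::-1]; cv2.imwrite(f"pics/{tag}_raw.png",f)
    x0,y0,x1,y1=box; cv2.imwrite(f"pics/{tag}.png",cv2.resize(f[y0:y1,x0:x1],None,fx=s,fy=s,interpolation=cv2.INTER_CUBIC)); return f
E
python3 - <<'E'
from snap import *
snap('side','s1',(270,220,450,380),4)
snap('top','t1',(365,215,480,365),4)
E
```

```text
(no output)
```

View pics/s1.png

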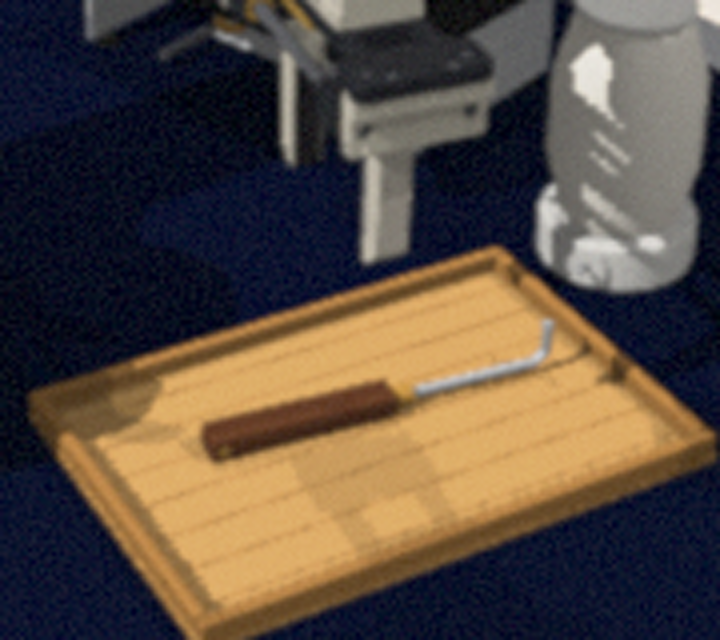

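View pics/t1.png

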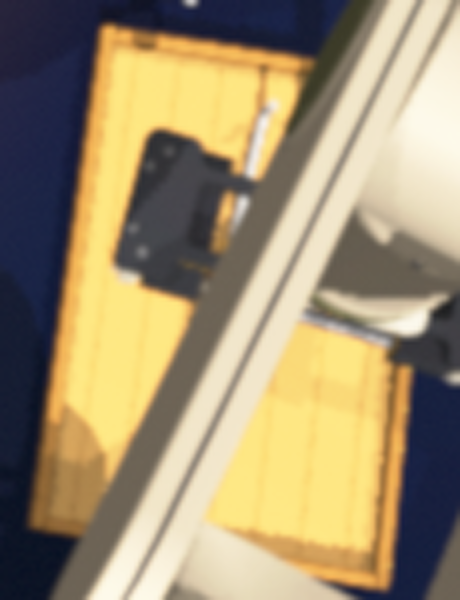

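>>> jog_arm:
  targets:
    - [4,0,0.4,0,0,0,0]
    - [7.5,0,0.4,0,0,0,0]
    - [9.5,0,0.4,0,0,0,0]
    - [10.5,0,0.4,0,0,0,0]
    - [10.9,0,0.4,0,0,0,0]

```text
t: 2.7
tool_pos: [0.4637, -0.2298, 0.0096]
orientation: [-0.949, 1.355, 0.954]
force: [-0.6, 0.8, 0.0]
opening: 0.0932
```

Run:
```python
from snap import *
snap('side','s2',(270,220,450,380),4)
```

```text
(no output)
```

View pics/s2.png

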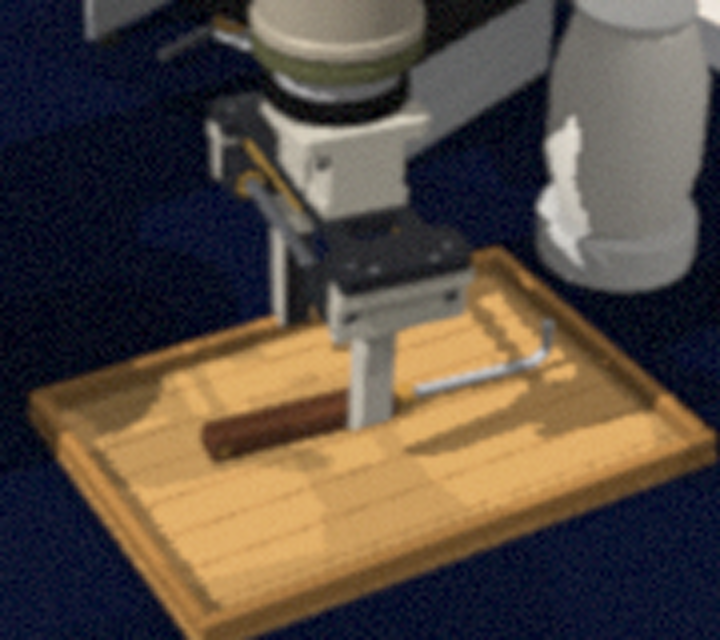

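>>> jog_arm:
  targets:
    - [0.1,0,-0.4,0,0,0,0]
    - [0.1,0,-0.4,0,0,0,0.4]
    - [0.1,0,-0.4,0,0,0,0.7]
    - [0.1,0,-0.4,0,0,0,1]
    - [0.1,0,-0.4,0,0,0,1]
  squeeze: 35

```text
t: 3.38
tool_pos: [0.4623, -0.2338, 0.0085]
orientation: [-0.949, 1.355, 0.953]
force: [-0.1, 0.2, -0.4]
opening: 0.0573
```

>>> jog_arm:
  targets:
    - [0,0,0,0,0,0,1]
    - [0,0,0,0,0,0,1]

```text
t: 3.62
tool_pos: [0.4623, -0.2338, 0.0085]
orientation: [-0.949, 1.355, 0.953]
force: [-0.3, 0.1, -0.3]
opening: 0.0375
```

>>> jog_arm:
  targets:
    - [0,0,0,0,0,0,1]
    - [0,0,0,0,0,0,1]
    - [0,0,0,0,0,0,1]
    - [0,0,0,0,0,0,1]

```text
t: 4.12
tool_pos: [0.4622, -0.2338, 0.0085]
orientation: [-0.949, 1.356, 0.953]
force: [0.3, 1.0, -0.3]
opening: 0.0011
```

Run:
```python
from snap import *
snap('side','s3',(270,220,450,380),4)
snap('top','t3',(365,215,480,365),4)
```

```text
(no output)
```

View pics/s3.png

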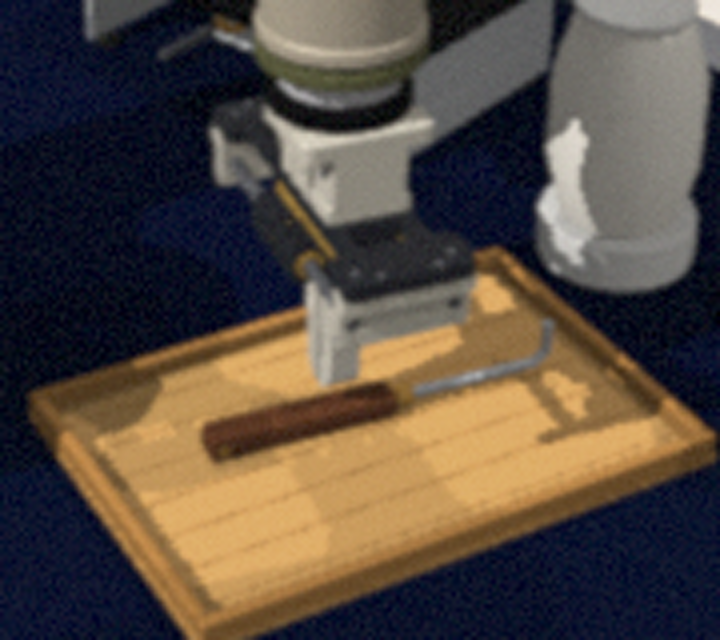

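View pics/t3.png

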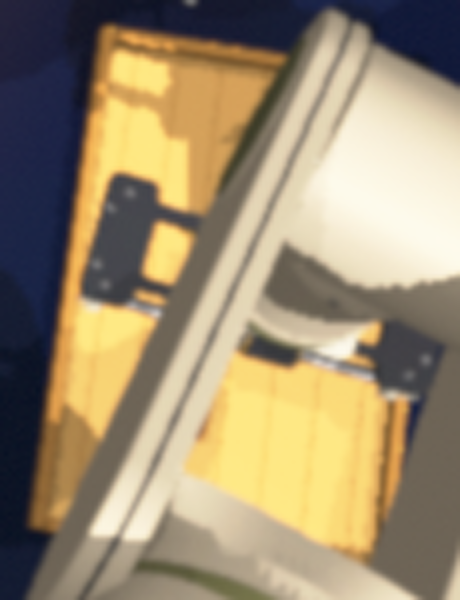

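```bash
python3 - <<'E'
from h import *
for X in[(.4622,-.2338,.0085),(.4622,-.2338,.0273)]:
    print((proj('side',X)[0]-[270,220])*4,(proj('top',X)[0]-[365,215])*4)
# hook points per side camera
for q,z in(((205,430),.014),((395,393),.014),((545,322),.039)):
    print(onz('side',np.array(q)/4+[270,220]-.4,z))
E
python3 - <<'E'
import sys; sys.path.insert(0,'.')
from plant import optics
import numpy as np
for n in('side','top'):
    c=optics.read_camera(n);print(n,c['vertical_fov'],c['cx'],np.round(c['R'],3).tolist(),c['t'],[k for k in c])
E
```

```text
[330.74803749 419.89440537] [208.016954   311.11589475]
[331.26415876 392.32922682] [214.21233232 307.4508698 ]
[ 0.40021472 -0.19916812  0.014     ]
[ 0.50081995 -0.24299156  0.014     ]
[ 0.58629652 -0.27439421  0.039     ]
side 46.748121129795685 327.259331328865 [[0.761, -0.648, -0.008], [-0.324, -0.371, -0.87], [0.562, 0.665, -0.492]] [-0.44759012  0.24929205  1.11843572] ['frame', 'vertical_fov', 'cx', 'cy', 'R', 't']
top 53.837237412742766 319.17424320431184 [[-0.051, -0.999, -0.005], [-0.974, 0.051, -0.22], [0.22, -0.006, -0.975]] [0.02735805 0.58637402 1.051721  ] ['frame', 'vertical_fov', 'cx', 'cy', 'R', 't']
```

>>> jog_arm:
  targets:
    - [0,0,0,0,0,0,0.3]
    - [0,0,0,0,0,0,0.3]
    - [0,0,0,0,0,0,0.3]
    - [0,0,0,0,0,0,0.3]
    - [0,0,0,0,0,0,0.3]

```text
t: 4.95
tool_pos: [0.4623, -0.2338, 0.0085]
orientation: [-0.949, 1.355, 0.953]
force: [0.5, -0.3, 0.6]
opening: 0.0456
```

Run:
```python
from snap import *
snap('side','s4',(270,220,450,380),4)
print(robot.read_state()['opening'],robot.read_state()['force'])
```

```text
0.05003584080830376 [ 0.45485354  0.23860426 -0.50402683]
```

View pics/s4.png

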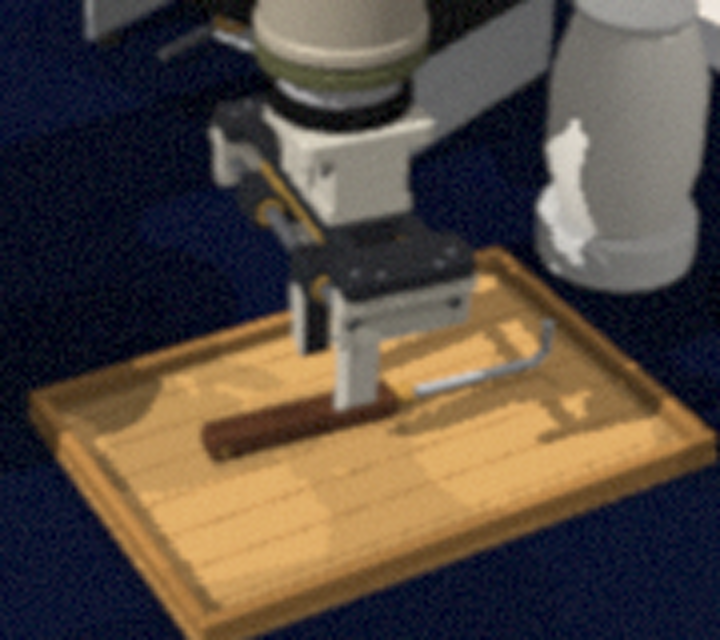

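>>> jog_arm:
  targets:
    - [0,0,0,0,0,0,0]
    - [0,0,0,0,0,0,0]
    - [0,0,0,0,0,0,0]
    - [0.5,0,0,0,0,0,0]
    - [1,0,0,0,0,0,0]

```text
t: 5.62
tool_pos: [0.4622, -0.2337, -0.0019]
orientation: [-0.949, 1.356, 0.953]
force: [-0.2, 0.4, 0.3]
opening: 0.0924
```

Run:
```python
from snap import *
from h import *
snap('side','s5',(270,220,450,380),4)
s=robot.read_state()
print(s['opening'],s['force'],s['tool_pos'])
print((proj('side',s['tool_pos'])[0]-[270,220])*4)
R=Ro.from_rotvec(s['orientation']).as_matrix()
for d in(-.0465,.0465): print((proj('side',s['tool_pos']+R[:,2]*d)[0]-[270,220])*4,(proj('side',s['tool_pos']+R[:,2]*d-R[:,0]*.019)[0]-[270,220])*4)
```

```text
0.09289514533451154 [-0.25679489  0.51340894 -1.15191205] [ 0.4615939  -0.23341181 -0.00277274]
[329.15485032 436.34158148]
[363.02777644 487.21987122] [363.9740335  459.08473147]
[297.31914951 388.52327361] [297.71869924 361.35781858]
```

View pics/s5.png

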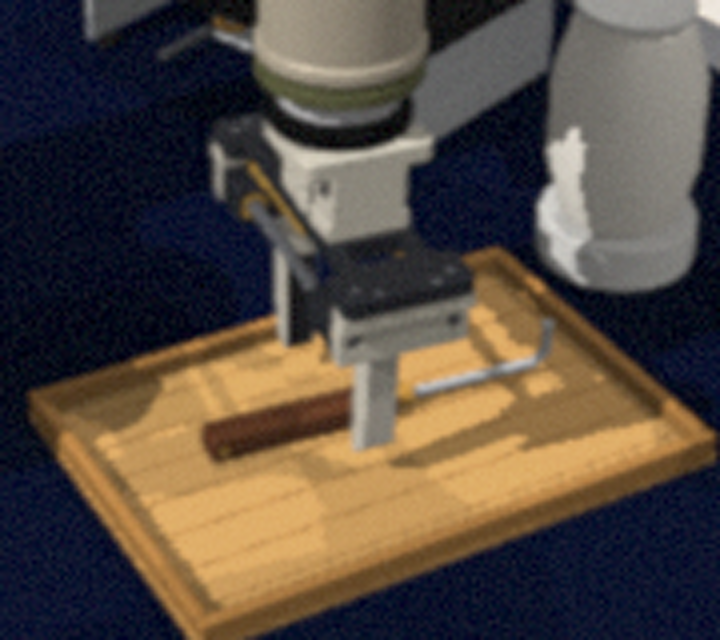

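>>> jog_arm:
  targets:
    - [0.4,0,0,0,0,0,0]
    - [0.8,0,0,0,0,0,0]

```text
t: 5.92
tool_pos: [0.4614, -0.2333, -0.0113]
orientation: [-0.948, 1.356, 0.955]
force: [0.2, 0.2, 0.9]
opening: 0.093
```

Run:
```python
from snap import *
snap('side','s6',(320,250,420,340),6)
s=robot.read_state()
print(s['opening'],s['force'],s['tool_pos'])
```

```text
0.09292029709678253 [-0.08932474  0.41989256 -0.25955333] [ 0.46109434 -0.23311506 -0.01172334]
```

View pics/s6.png

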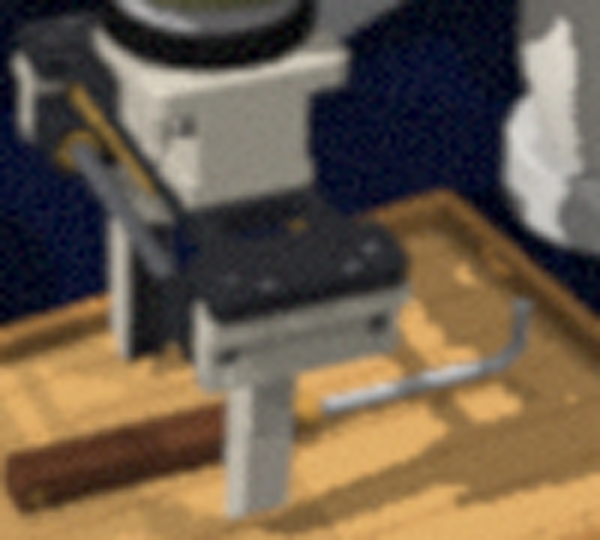

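Run:
```python
from h import *
for lat in(.0465,.055,.064):
  for z in(0,.01,.02,.03):
    print(lat,z,proj('side',(.4611-lat*.33,-.2331-lat*.944,z))[0])
```

```text
0.0465 0 [360.70475756 340.76740169]
0.0465 0.01 [360.80857422 337.0762728 ]
0.0465 0.02 [360.91326129 333.35419692]
0.0465 0.03 [361.01882978 329.60078323]
0.055 0 [362.34766576 343.1690032 ]
0.055 0.01 [362.45899307 339.46620731]
0.055 0.02 [362.57125929 335.7321829 ]
0.055 0.03 [362.68447634 331.96653325]
0.064 0 [364.10836404 345.74279012]
0.064 0.01 [364.22783025 342.02762076]
0.064 0.02 [364.34831037 338.28092095]
0.064 0.03 [364.46981735 334.5022876 ]
```

>>> jog_arm:
  targets:
    - [0.3,0,0,0,0,0,0]
    - [0.5,0,0,0,0,0,0]
    - [0.5,0,0,0,0,0,0]

```text
t: 6.35
tool_pos: [0.4609, -0.233, -0.0169]
orientation: [-0.947, 1.357, 0.956]
force: [-0.9, -0.1, -0.3]
opening: 0.0931
```

Run:
```python
from snap import *
snap('side','s7',(320,250,420,340),6)
s=robot.read_state()
print(s['opening'],s['force'],s['tool_pos'])
```

```text
0.09286833577242999 [-0.10849163 -0.28752802  0.27409015] [ 0.46104346 -0.23308517 -0.01676595]
```

View pics/s7.png

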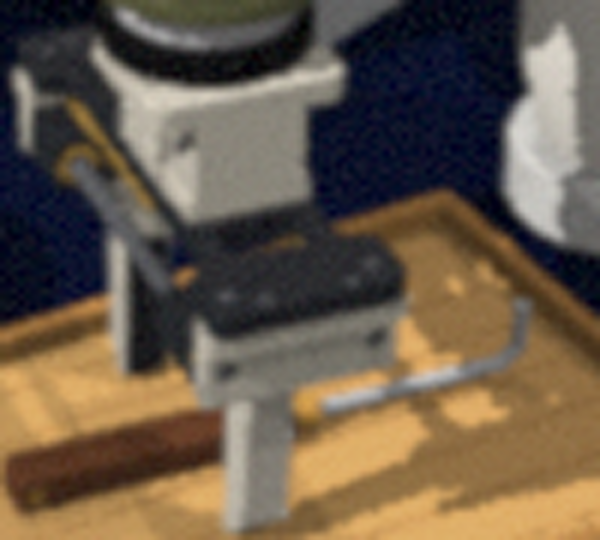

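Run:
```python
from h import *
for z in(.0,.008,.015,.022): print(z,onz('side',(352.6,324.9),z), onz('side',(342.5,311.7),z),onz('side',(362.8,338),z))
```

```text
0.0 [ 0.46975282 -0.22552013  0.        ] [ 0.48542493 -0.1743709   0.        ] [ 0.45549245 -0.27324376  0.        ]
0.008 [ 0.46267505 -0.23301492  0.008     ] [ 0.47818313 -0.18240106  0.008     ] [ 0.44856394 -0.28023904  0.008     ]
0.015 [ 0.45648201 -0.23957286  0.015     ] [ 0.47184656 -0.18942745  0.015     ] [ 0.4425015  -0.28635991  0.015     ]
0.022 [ 0.45028896 -0.2461308   0.022     ] [ 0.46550998 -0.19645384  0.022     ] [ 0.43643906 -0.29248078  0.022     ]
```

>>> jog_arm:
  targets:
    - [0.1,0,0,0,0,0,0]
    - [0.2,0,0,0,0,0,0]

```text
t: 6.65
tool_pos: [0.4611, -0.2331, -0.0187]
orientation: [-0.947, 1.356, 0.955]
force: [-0.3, 0.3, -0.4]
opening: 0.0931
```

>>> jog_arm:
  targets:
    - [0.1,0,0,0,0,0,0]
    - [0.2,0,0,0,0,0,0]

```text
t: 6.9
tool_pos: [0.4611, -0.2331, -0.0207]
orientation: [-0.948, 1.356, 0.955]
force: [1.2, -0.2, 0.6]
opening: 0.0929
```

>>> jog_arm:
  targets:
    - [0,0,0,0,0,0,1]
    - [0,0,0,0,0,0,1]
    - [0,0,0,0,0,0,1]
    - [0,0,0,0,0,0,1]
    - [0,0,0,0,0,0,1]
  squeeze: 35

```text
t: 7.52
tool_pos: [0.4611, -0.2331, -0.0207]
orientation: [-0.948, 1.356, 0.955]
force: [0.6, 0.3, 0.8]
opening: 0.0477
```

>>> jog_arm:
  targets:
    - [0,0,0,0,0,0,1]
    - [0,0,0,0,0,0,1]

```text
t: 7.78
tool_pos: [0.4612, -0.2332, -0.0207]
orientation: [-0.948, 1.356, 0.955]
force: [-0.1, 0.3, -0.6]
opening: 0.0276
```

Run:
```python
from snap import *
snap('side','s8',(320,250,420,340),6)
s=robot.read_state()
print(s['opening'],s['force'],s['tool_pos'])
```

```text
0.023513419461791918 [ 0.1064418   0.39430847 -0.09968046] [ 0.46116626 -0.23316461 -0.02071041]
```

View pics/s8.png

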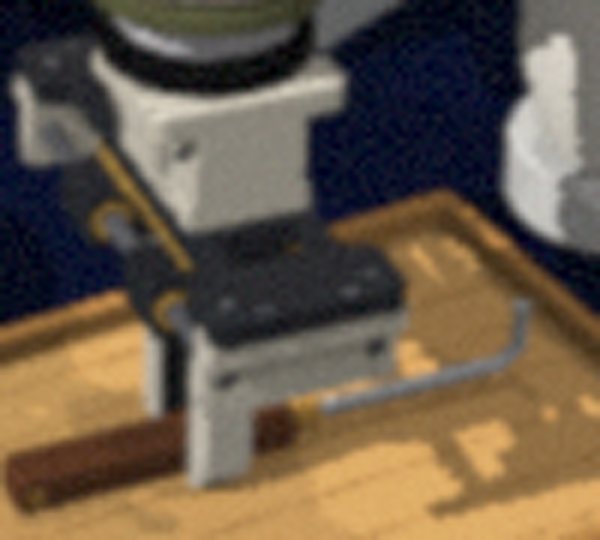

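>>> jog_arm:
  targets:
    - [0,0,0,0,0,0,1]
    - [0,0,0,0,0,0,1]
    - [0,0,0,0,0,0,1]

```text
t: 8.2
tool_pos: [0.4611, -0.2332, -0.0207]
orientation: [-0.948, 1.356, 0.955]
force: [0.2, -0.5, -0.4]
opening: 0.0198
```

>>> jog_arm:
  targets:
    - [-0.5,0,0,0,0,0,1]
    - [-2,0,0,0,0,0,1]
    - [-4,0,0,0,0,0,1]
    - [-6,0,0,0,0,0,1]
    - [-8,0,0,0,0,0,1]
  squeeze: 45

```text
t: 8.82
tool_pos: [0.4619, -0.2335, 0.0612]
orientation: [-0.948, 1.356, 0.954]
force: [-0.4, -0.4, -0.3]
opening: 0.0191
```

Run:
```python
from snap import *
snap('side','s9',(270,200,430,340),5)
snap('top','t9',(365,215,480,365),4)
s=robot.read_state()
print(s['opening'],s['force'],s['tool_pos'])
```

```text
0.019122236875727287 [ 0.8319383  -0.19838775 -0.9098709 ] [ 0.46370196 -0.23466006  0.06300014]
```

View pics/s9.png

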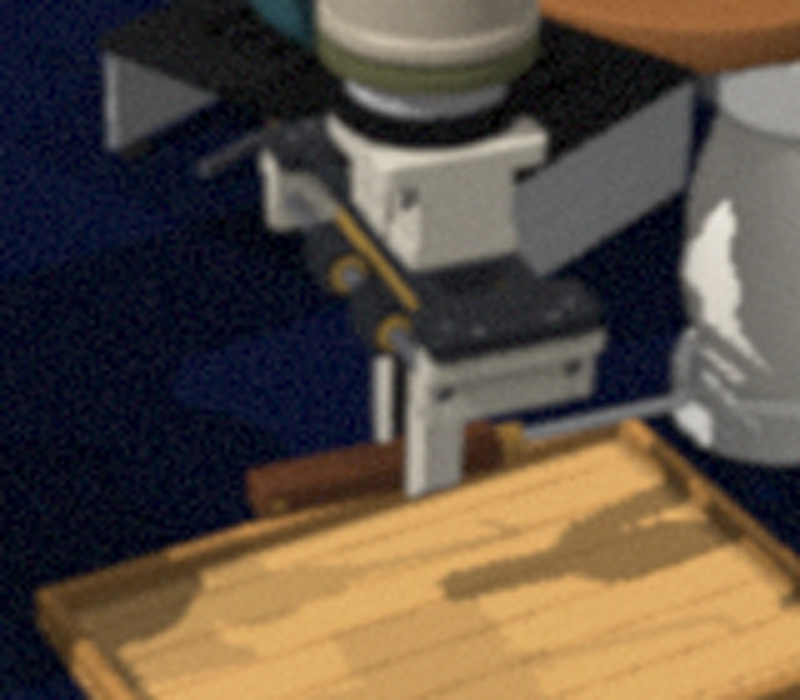

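View pics/t9.png

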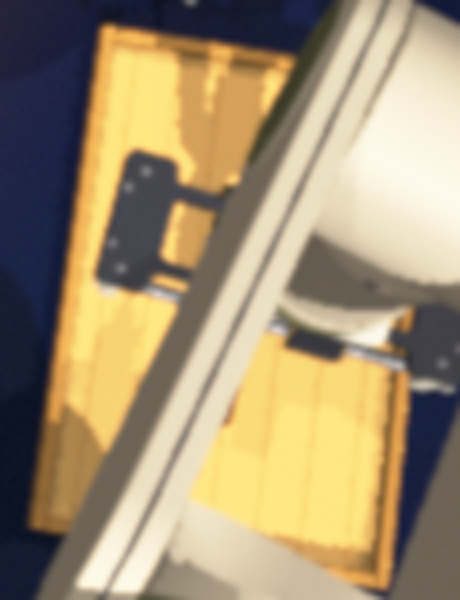

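Run:
```python
from h import *
from plant import robot
T=cv2.imread("pics/top0.png");X=T.astype(int)
M=((X.min(2)>110)).astype(np.uint8);M[:150]=0;M[220:]=0;M[:,:375]=0;M[:,435:]=0
c=max(cv2.findContours(M,0,1)[0],key=cv2.contourArea);print(cv2.boundingRect(c),cv2.minAreaRect(c))
print(onz('top',(399,198),.02),onz('side',(425,283),.0))
s=robot.read_state();R=Ro.from_rotvec(s['orientation']).as_matrix();print(np.round(R,3)); print('hook yaw',np.degrees(np.arctan2(-R[1,1],-R[0,1])))
```

```text
(382, 155, 48, 62) ((405.8857421875, 183.70277404785156), (40.07160568237305, 61.29793930053711), 25.820993423461914)
[ 0.70090515 -0.20923589  0.02      ] [ 0.71868197 -0.22000272  0.        ]
[[-0.    -0.941  0.339]
 [-0.001  0.339  0.941]
 [-1.    -0.    -0.001]]
hook yaw -19.805958987161663
```

>>> jog_arm:
  targets:
    - [0,3.5,4.8,0,0,0,1]
    - [0,7.1,9.7,-5,0,0,1]
    - [0,7.8,15.5,-12,0,0,1]
    - [0,8.5,21.2,-20,0,0,1]
    - [0,9.1,26.5,-27.6,0,0,1]

```text
t: 9.55
tool_pos: [0.4679, 0.0474, 0.0626]
orientation: [-1.313, 1.14, 1.311]
force: [-0.2, -0.8, -0.7]
opening: 0.0195
```

```bash
cat >> h.py <<'E'
PT=(.7350,.0868,np.radians(7.8))
def hookstate(s):
    R=Ro.from_rotvec(s['orientation']).as_matrix(); hx=-R[:,1]
    g=s['tool_pos']-R[:,0]*.0347; return R,hx,g,g+hx*.1278-R[:,0]*.025
E
python3 - <<'E'
from snap import *
from h import *
s=robot.read_state();R,hx,g,t=hookstate(s)
print(s['force'],s['tool_pos'],np.degrees(np.arctan2(hx[1],hx[0])),t,w2l(PT,t))
print(proj('side',t),proj('top',t))
snap('side','s10',(260,180,420,300),5)
snap('top','t10',(220,130,380,250),5)
E
```

```text
[-0.1815669  -0.79345152 -0.6867291 ] [0.46787181 0.04744911 0.06264589] 8.05962262429453 [0.59439107 0.06543949 0.12236315] [-0.14220694 -0.00208006  0.12236315]
[[312.36861361 214.83823215]] [[288.57615611 235.07685017]]
```

View pics/s10.png

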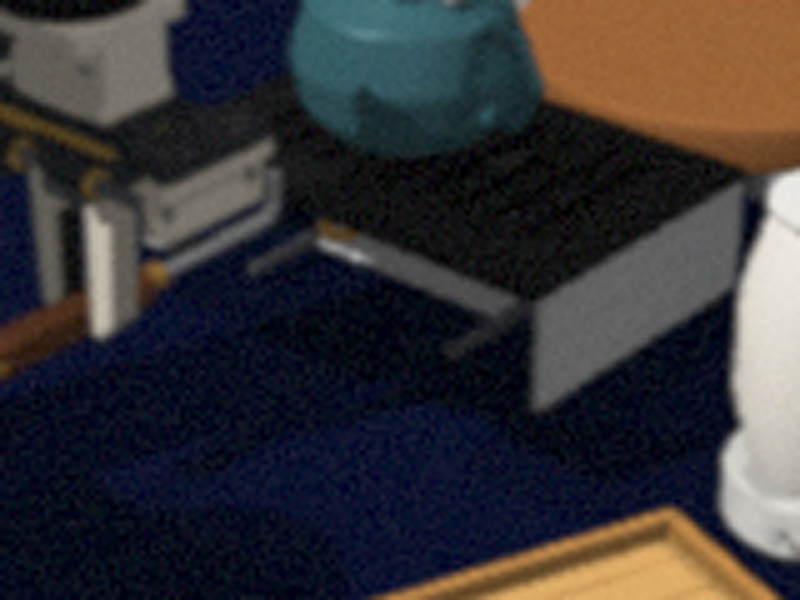

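View pics/t10.png

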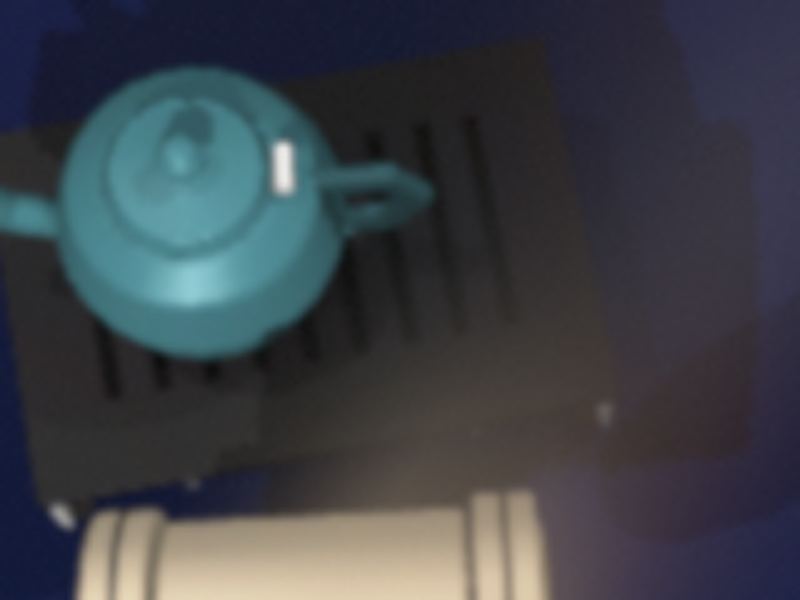

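>>> jog_arm:
  targets:
    - [2,0,-1,0,0,0,1]
    - [4,0,-2,0,0,0,1]
    - [5.5,0,-2.8,0,0,0,1]
    - [6.4,0,-2.8,0,0,0,1]

```text
t: 10.15
tool_pos: [0.4717, 0.0217, -0.0024]
orientation: [-1.313, 1.138, 1.315]
force: [0.7, 1.4, -0.9]
opening: 0.0196
```

```bash
cat > st.py <<'E'
from plant import robot
from h import *
s=robot.read_state();R,hx,g,t=hookstate(s);c,sn=np.cos(PT[2]),np.sin(PT[2]);f_=s['force']
print('t',round(s['t'],2),'tipL',np.round(w2l(PT,t)*1000,1),'yaw',round(np.degrees(np.arctan2(hx[1],hx[0]))-7.8,2),'pitch',np.round(np.degrees(hx[2]),2),'FL',np.round([c*f_[0]+sn*f_[1],-sn*f_[0]+c*f_[1],f_[2]],1),'Mz',np.round(s['wrist_torque'],2))
E
python3 st.py
python3 - <<'E'
from snap import *
snap('side','s11',(260,180,420,300),5)
E
```

```text
t 10.15 tipL [-141.8  -27.9   57.2] yaw 0.39 pitch -0.05 FL [ 0.9  1.3 -0.9] Mz [0.04 0.07 0.  ]
```

View pics/s11.png

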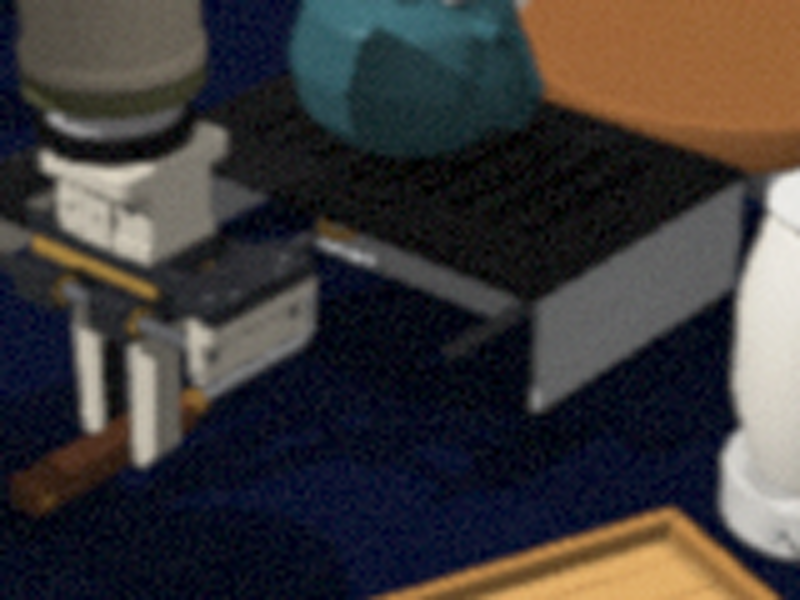

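>>> jog_arm:
  targets:
    - [0,-2,0,0,0,0,1]
    - [0,-5,0,0,0,0,1]
    - [0,-8,0,0,0,0,1]
    - [0,-9.2,0,0,0,0,1]
    - [0,-9.2,0,0,0,0,1]

```text
t: 10.82
tool_pos: [0.5624, 0.0353, -0.0033]
orientation: [-1.312, 1.139, 1.316]
force: [-0.6, -0.3, -1.1]
opening: 0.0198
```

```bash
python3 st.py
```

```text
t 10.82 tipL [-50.1 -26.7  56.2] yaw 0.41 pitch -0.11 FL [-0.6 -0.2 -1.1] Mz [ 0.05  0.05 -0.02]
```

>>> jog_arm:
  targets:
    - [0,-0.2,0,0,0,0,1]
    - [0,-0.4,0,0,0,0,1]
    - [0,-0.6,0,0,0,0,1]
    - [0,-0.6,0,0,0,0,1]

```text
t: 11.32
tool_pos: [0.5683, 0.0361, -0.0032]
orientation: [-1.312, 1.139, 1.316]
force: [-0.8, 0.3, -1.4]
opening: 0.0198
```

```bash
python3 st.py
```

```text
t 11.32 tipL [-44.1 -26.7  56.3] yaw 0.4 pitch -0.1 FL [-0.8  0.4 -1.4] Mz [-0.03 -0.04  0.03]
```

>>> jog_arm:
  targets:
    - [0,-0.1,0,0,0,0,1]
    - [0,-0.2,0,0,0,0,1]

```text
t: 11.58
tool_pos: [0.5704, 0.0364, -0.0032]
orientation: [-1.312, 1.139, 1.316]
force: [-0.3, 0.6, -1.8]
opening: 0.0197
```

```bash
python3 st.py
```

```text
t 11.57 tipL [-42.1 -26.7  56.3] yaw 0.4 pitch -0.1 FL [-0.2  0.7 -1.8] Mz [ 0.01 -0.04  0.03]
```

>>> jog_arm:
  targets:
    - [0,-0.1,0,0,0,0,1]
    - [0,-0.2,0,0,0,0,1]

```text
t: 11.82
tool_pos: [0.5724, 0.0367, -0.0031]
orientation: [-1.312, 1.139, 1.316]
force: [0.3, 0.5, -1.1]
opening: 0.0196
```

```bash
python3 st.py
```

```text
t 11.82 tipL [-40.  -26.7  56.4] yaw 0.4 pitch -0.09 FL [ 0.3  0.5 -1.1] Mz [0.06 0.07 0.  ]
```

>>> jog_arm:
  targets:
    - [0,-0.1,0,0,0,0,1]
    - [0,-0.15,0,0,0,0,1]

```text
t: 12.08
tool_pos: [0.574, 0.0369, -0.0032]
orientation: [-1.312, 1.139, 1.316]
force: [0.3, -0.3, -1.2]
opening: 0.0197
```

```bash
python3 st.py
```

```text
t 12.07 tipL [-38.4 -26.7  56.3] yaw 0.4 pitch -0.1 FL [ 0.2 -0.3 -1.2] Mz [0.03 0.01 0.02]
```

>>> jog_arm:
  targets:
    - [0,-0.1,0,0,0,0,1]
    - [0,-0.15,0,0,0,0,1]

```text
t: 12.32
tool_pos: [0.5756, 0.0372, -0.0032]
orientation: [-1.313, 1.139, 1.316]
force: [-0.3, 0.5, -1.3]
opening: 0.0196
```

```bash
python3 st.py
```

```text
t 12.32 tipL [-36.8 -26.7  56.3] yaw 0.41 pitch -0.09 FL [-0.2  0.5 -1.3] Mz [ 0.09  0.04 -0.01]
```

>>> jog_arm:
  targets:
    - [0,-0.1,0,0,0,0,1]
    - [0,-0.15,0,0,0,0,1]

```text
t: 12.58
tool_pos: [0.5771, 0.0374, -0.0032]
orientation: [-1.313, 1.139, 1.316]
force: [-0.7, 0.1, -1.1]
opening: 0.02
```

```bash
python3 st.py
```

```text
t 12.57 tipL [-35.2 -26.7  56.3] yaw 0.41 pitch -0.09 FL [-0.7  0.2 -1.1] Mz [ 0.01 -0.02  0.04]
```

>>> jog_arm:
  targets:
    - [0,-0.1,0,0,0,0,1]
    - [0,-0.2,0,0,0,0,1]

```text
t: 12.82
tool_pos: [0.5786, 0.0376, -0.0034]
orientation: [-1.312, 1.139, 1.316]
force: [-3.4, -0.8, -0.6]
opening: 0.0195
```

```bash
python3 st.py
```

```text
t 12.82 tipL [-33.7 -26.7  56. ] yaw 0.41 pitch -0.15 FL [-3.5 -0.3 -0.6] Mz [-0.11  0.48  0.03]
```

>>> jog_arm:
  targets:
    - [0,-0.1,0,0,0,0,1]
    - [0,-0.2,0,0,0,0,1]

```text
t: 13.08
tool_pos: [0.5801, 0.0379, -0.0037]
orientation: [-1.311, 1.14, 1.317]
force: [-3.8, -0.8, 0.1]
opening: 0.0193
```

```bash
python3 st.py
```

```text
t 13.07 tipL [-32.1 -26.6  55.5] yaw 0.4 pitch -0.22 FL [-3.9 -0.3  0.1] Mz [ 0.01  0.44 -0.01]
```

>>> jog_arm:
  targets:
    - [0,-0.1,0,0,0,0,1]
    - [0,-0.2,0,0,0,0,1]

```text
t: 13.32
tool_pos: [0.582, 0.0382, -0.0038]
orientation: [-1.311, 1.141, 1.317]
force: [-3.4, -0.3, -0.2]
opening: 0.0198
```

```bash
python3 st.py;python3 - <<'E'
from snap import *
snap('side','s12',(285,190,415,270),6)
E
```

```text
t 13.32 tipL [-30.2 -26.6  55.4] yaw 0.4 pitch -0.23 FL [-3.4  0.1 -0.2] Mz [-0.06  0.49  0.  ]
```

View pics/s12.png

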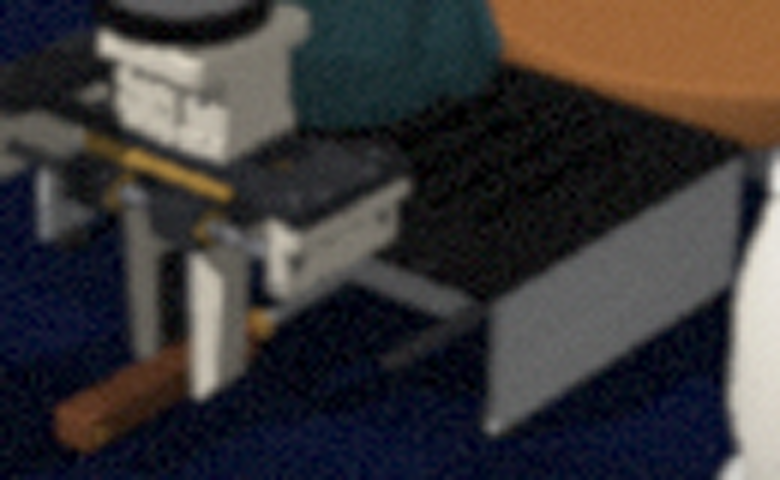

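>>> jog_arm:
  targets:
    - [-0.1,1.4,0.2,0,0,0,1]
    - [-0.2,2.75,0.6,0,0,0,1]
    - [-0.2,3.3,1.6,0,0,0,1]
    - [-0.2,3.5,2.6,0,0,0,1]
    - [-0.2,3.5,2.66,0,0,0,1]

```text
t: 14.0
tool_pos: [0.5441, 0.0605, -0.0014]
orientation: [-1.313, 1.139, 1.318]
force: [-0.3, -0.2, -1.1]
opening: 0.0199
```

```bash
python3 st.py
```

```text
t 14.0 tipL [-64.8   0.8  57.9] yaw 0.47 pitch -0.18 FL [-0.3 -0.2 -1.1] Mz [ 0.04  0.02 -0.1 ]
```

>>> jog_arm:
  targets:
    - [0,0,0.25,0,0,0,1]
    - [0,0,0.5,0,0,0,1]
    - [0,-0.07,0.75,0,0,0,1]
    - [0,-0.15,1,0,0,0,1]

```text
t: 14.5
tool_pos: [0.5441, 0.0706, -0.0014]
orientation: [-1.312, 1.139, 1.317]
force: [1.3, 0.7, -0.8]
opening: 0.0194
```

```bash
python3 st.py
```

```text
t 14.5 tipL [-63.3  10.8  57.9] yaw 0.46 pitch -0.18 FL [ 1.4  0.6 -0.8] Mz [-0.02 -0.01 -0.02]
```

>>> jog_arm:
  targets:
    - [0,-0.1,0.2,0,0,0,1]
    - [0,-0.2,0.4,0,0,0,1]

```text
t: 14.75
tool_pos: [0.5457, 0.075, -0.0014]
orientation: [-1.312, 1.139, 1.317]
force: [-1.2, -0.1, -1.5]
opening: 0.0194
```

```bash
python3 st.py
```

```text
t 14.75 tipL [-61.2  14.9  57.9] yaw 0.45 pitch -0.18 FL [-1.2  0.  -1.5] Mz [-0.07  0.05 -0.07]
```

>>> jog_arm:
  targets:
    - [0,-0.07,0.1,0,0,0,1]
    - [0,-0.14,0.2,0,0,0,1]

```text
t: 15.0
tool_pos: [0.5468, 0.0772, -0.0014]
orientation: [-1.312, 1.139, 1.317]
force: [-0.9, -0.3, -0.7]
opening: 0.0193
```

```bash
python3 st.py
```

```text
t 15.0 tipL [-59.8  17.   57.9] yaw 0.45 pitch -0.18 FL [-0.9 -0.1 -0.7] Mz [-0.08  0.06 -0.08]
```

>>> jog_arm:
  targets:
    - [0,-0.07,0.1,0,0,0,1]
    - [0,-0.14,0.2,0,0,0,1]

```text
t: 15.25
tool_pos: [0.5479, 0.0794, -0.0014]
orientation: [-1.312, 1.139, 1.317]
force: [-0.4, -0.6, -1.0]
opening: 0.0193
```

```bash
python3 st.py
```

```text
t 15.25 tipL [-58.3  19.   57.9] yaw 0.45 pitch -0.18 FL [-0.5 -0.5 -1. ] Mz [-0.02  0.04 -0.04]
```

>>> jog_arm:
  targets:
    - [0,-0.07,0.1,0,0,0,1]
    - [0,-0.14,0.2,0,0,0,1]

```text
t: 15.5
tool_pos: [0.5484, 0.0814, -0.0017]
orientation: [-1.312, 1.141, 1.318]
force: [-3.6, -3.2, -0.6]
opening: 0.0194
```

```bash
python3 st.py
```

```text
t 15.5 tipL [-57.5  20.9  57.4] yaw 0.44 pitch -0.26 FL [-4.  -2.7 -0.6] Mz [-0.38  0.45 -0.31]
```

>>> jog_arm:
  targets:
    - [0,0.24,-0.18,0,0,0,1]
    - [0.8,0.3,-0.2,0,0,0,1]
    - [1.7,0.3,-0.2,0,0,0,1]
    - [1.7,0.3,-0.2,0,0,0,1]

```text
t: 16.0
tool_pos: [0.5445, 0.079, -0.0201]
orientation: [-1.311, 1.142, 1.32]
force: [0.1, 0.9, -1.1]
opening: 0.0194
```

```bash
python3 st.py
```

```text
t 16.0 tipL [-61.6  19.   38.7] yaw 0.44 pitch -0.39 FL [ 0.2  0.9 -1.1] Mz [ 0.09  0.04 -0.01]
```

>>> jog_arm:
  targets:
    - [0,-0.5,0.35,0,0,0,1]
    - [0,-1.1,0.7,0,0,0,1]
    - [0,-1.58,1.04,0,0,0,1]
    - [0,-1.58,1.04,0,0,0,1]

```text
t: 16.5
tool_pos: [0.5592, 0.092, -0.02]
orientation: [-1.311, 1.142, 1.32]
force: [-0.6, -0.4, -1.4]
opening: 0.0199
```

```bash
python3 st.py
```

```text
t 16.5 tipL [-45.3  30.   38.9] yaw 0.47 pitch -0.35 FL [-0.6 -0.4 -1.4] Mz [ 0.04 -0.07 -0.04]
```

>>> jog_arm:
  targets:
    - [-0.4,0.03,-0.03,0,0,0,1]
    - [-0.8,0.03,-0.03,0,0,0,1]
    - [-1,0.03,-0.03,0,0,0,1]

```text
t: 16.88
tool_pos: [0.5594, 0.0916, -0.0093]
orientation: [-1.312, 1.141, 1.319]
force: [-0.1, -1.0, -0.9]
opening: 0.0196
```

```bash
python3 st.py
```

```text
t 16.88 tipL [-45.2  29.5  49.7] yaw 0.47 pitch -0.3 FL [-0.2 -0.9 -0.9] Mz [ 0.02 -0.   -0.03]
```

>>> jog_arm:
  targets:
    - [-0.2,0,0,0,0,0,1]
    - [-0.4,0,0,0,0,0,1]

```text
t: 17.12
tool_pos: [0.5594, 0.0915, -0.0052]
orientation: [-1.312, 1.141, 1.319]
force: [0.3, 0.5, -0.9]
opening: 0.02
```

```bash
python3 st.py
```

```text
t 17.12 tipL [-45.2  29.4  53.8] yaw 0.46 pitch -0.3 FL [ 0.3  0.5 -0.9] Mz [0.07 0.05 0.01]
```

>>> jog_arm:
  targets:
    - [-0.4,0,0,0,0,0,1]
    - [-0.4,0.45,-0.22,0,0,0,1]
    - [-0.4,0.84,-0.49,0,0,0,1]
    - [-0.4,1.22,-0.88,0,0,0,1]
    - [-0.4,1.55,-1.34,0,0,0,1]

```text
t: 17.75
tool_pos: [0.5457, 0.0756, -0.0012]
orientation: [-1.312, 1.141, 1.319]
force: [0.5, -0.1, -0.7]
opening: 0.0192
```

```bash
python3 st.py
```

```text
t 17.75 tipL [-60.9  15.6  57.8] yaw 0.46 pitch -0.31 FL [ 0.5 -0.1 -0.7] Mz [ 0.1  -0.01  0.05]
```

>>> jog_arm:
  targets:
    - [0,0.2,-0.4,0,0,0,1]
    - [0,0.32,-0.8,0,0,0,1]
    - [0,0.4,-1.2,0,0,0,1]
    - [0,0.42,-1.56,0,0,0,1]
    - [0,0.42,-1.56,0,0,0,1]

```text
t: 18.38
tool_pos: [0.5438, 0.0593, -0.0012]
orientation: [-1.311, 1.141, 1.319]
force: [-0.2, 0.1, -0.9]
opening: 0.0196
```

```bash
python3 st.py
```

```text
t 18.38 tipL [-65.   -0.4  57.8] yaw 0.44 pitch -0.31 FL [-0.2  0.1 -0.9] Mz [0.03 0.01 0.  ]
```

>>> jog_arm:
  targets:
    - [0,0.2,0,0,0,0,1]
    - [0,0.4,0,0,0,0,1]
    - [0,0.6,0,0,0,0,1]

```text
t: 18.75
tool_pos: [0.5386, 0.0586, -0.0007]
orientation: [-1.312, 1.14, 1.318]
force: [4.3, 0.4, -1.9]
opening: 0.0194
```

```bash
python3 st.py
```

```text
t 18.75 tipL [-70.4  -0.3  58.5] yaw 0.45 pitch -0.22 FL [ 4.3 -0.2 -1.9] Mz [ 0.19 -0.53  0.08]
```

>>> jog_arm:
  targets:
    - [0,0.3,0,0,0,0,1]
    - [0,0.7,0,0,0,0,1]
    - [0,1.1,0,0,0,0,1]
    - [0,1.5,0,0,0,0,1]
    - [0,1.9,0,0,0,0,1]

```text
t: 19.38
tool_pos: [0.5195, 0.0559, -0.0006]
orientation: [-1.312, 1.14, 1.318]
force: [3.8, 1.6, -1.1]
opening: 0.0195
```

```bash
python3 st.py
```

```text
t 19.38 tipL [-89.7  -0.4  58.6] yaw 0.45 pitch -0.21 FL [ 4.   1.1 -1.1] Mz [ 0.18 -0.5   0.07]
```

>>> jog_arm:
  targets:
    - [0,0.4,0,0,0,0,1]
    - [0,0.8,0,0,0,0,1]
    - [0,1.2,0,0,0,0,1]
    - [0,1.6,0,0,0,0,1]
    - [0,2,0,0,0,0,1]

```text
t: 20.0
tool_pos: [0.4995, 0.053, -0.0005]
orientation: [-1.312, 1.14, 1.318]
force: [3.8, 1.5, -1.1]
opening: 0.0194
```

>>> jog_arm:
  targets:
    - [0,0.4,0,0,0,0,1]
    - [0,0.8,0,0,0,0,1]
    - [0,1.2,0,0,0,0,1]
    - [0,1.6,0,0,0,0,1]
    - [0,2,0,0,0,0,1]

```text
t: 20.62
tool_pos: [0.4794, 0.05, -0.0005]
orientation: [-1.312, 1.14, 1.318]
force: [3.6, 1.1, -0.9]
opening: 0.0197
```

```bash
python3 st.py;python3 - <<'E'
from snap import *
snap('side','s13',(260,180,420,300),5)
E
```

```text
t 20.62 tipL [-130.2   -0.8   58.8] yaw 0.45 pitch -0.21 FL [ 3.7  0.6 -0.9] Mz [ 0.18 -0.55  0.11]
```

View pics/s13.png

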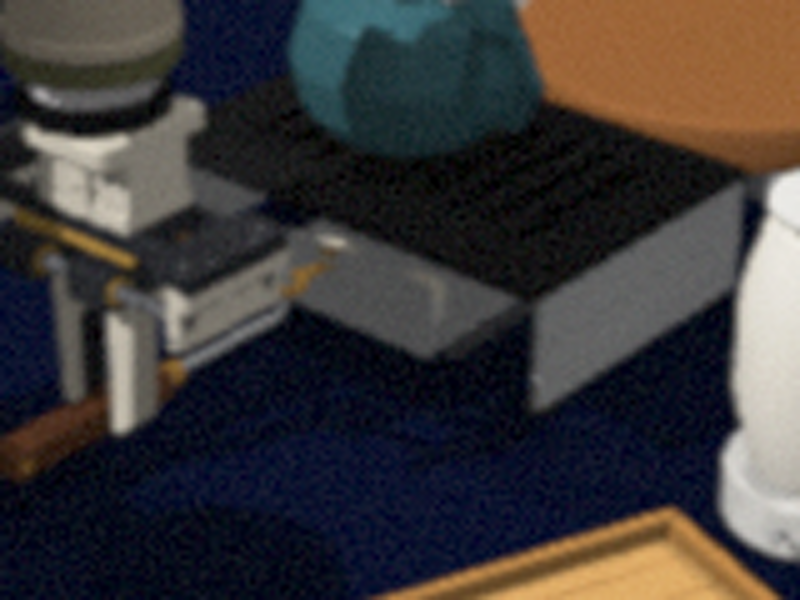

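>>> jog_arm:
  targets:
    - [0,0.3,0,0,0,0,1]
    - [0,0.6,0.02,0,0,0,1]
    - [0,0.9,0.03,0,0,0,1]
    - [0,1.2,0.04,0,0,0,1]
    - [0,1.5,0.05,0,0,0,1]

```text
t: 21.3
tool_pos: [0.4638, 0.0483, -0.0005]
orientation: [-1.312, 1.14, 1.318]
force: [4.4, 1.3, -1.7]
opening: 0.0198
```

>>> jog_arm:
  targets:
    - [0,0.3,0,0,0,0,1]
    - [0,0.6,0.01,0,0,0,1]
    - [0,0.9,0.02,0,0,0,1]
    - [0,1.2,0.02,0,0,0,1]
    - [0,1.5,0.03,0,0,0,1]

```text
t: 21.92
tool_pos: [0.4487, 0.0464, -0.0005]
orientation: [-1.312, 1.141, 1.318]
force: [3.9, 0.1, -2.2]
opening: 0.0196
```

```bash
python3 st.py
```

```text
t 21.93 tipL [-161.1   -0.2   58.7] yaw 0.45 pitch -0.25 FL [ 3.9 -0.4 -2.2] Mz [ 0.11 -0.52 -0.04]
```

Now slowly, 1 mm per row.

>>> jog_arm:
  targets:
    - [0,0.15,0,0,0,0,1]
    - [0,0.3,0,0,0,0,1]
    - [0,0.45,0,0,0,0,1]
    - [0,0.6,0,0,0,0,1]
    - [0,0.75,0,0,0,0,1]

```text
t: 22.55
tool_pos: [0.4412, 0.0454, -0.0004]
orientation: [-1.312, 1.14, 1.318]
force: [3.4, 0.0, -1.8]
opening: 0.0195
```

>>> jog_arm:
  targets:
    - [0,0.1,0,0,0,0,1]
    - [0,0.2,0,0,0,0,1]
    - [0,0.3,0,0,0,0,1]

```text
t: 22.92
tool_pos: [0.4382, 0.0449, -0.0004]
orientation: [-1.312, 1.14, 1.318]
force: [3.5, 0.4, -1.5]
opening: 0.0195
```

```bash
python3 st.py
```

```text
t 22.93 tipL [-171.7   -0.3   58.7] yaw 0.45 pitch -0.25 FL [ 3.5 -0.1 -1.5] Mz [ 0.05 -0.51  0.02]
```

>>> jog_arm:
  targets:
    - [0,0.1,0,0,0,0,1]
    - [0,0.2,0,0,0,0,1]
    - [0,0.3,0,0,0,0,1]

```text
t: 23.3
tool_pos: [0.4351, 0.0445, -0.0004]
orientation: [-1.312, 1.141, 1.318]
force: [3.9, 0.6, -1.5]
opening: 0.0196
```

>>> jog_arm:
  targets:
    - [0,0.1,0,0,0,0,1]
    - [0,0.2,0,0,0,0,1]

```text
t: 23.55
tool_pos: [0.4331, 0.0442, -0.0004]
orientation: [-1.312, 1.141, 1.318]
force: [3.2, 0.6, -1.8]
opening: 0.0192
```

>>> jog_arm:
  targets:
    - [0,0.1,0,0,0,0,1]
    - [0,0.2,0,0,0,0,1]

```text
t: 23.8
tool_pos: [0.431, 0.0439, -0.0004]
orientation: [-1.312, 1.141, 1.318]
force: [4.1, -0.1, -1.1]
opening: 0.0198
```

```bash
python3 st.py
```

```text
t 23.8 tipL [-179.    -0.3   58.7] yaw 0.45 pitch -0.25 FL [ 4.  -0.6 -1.1] Mz [ 0.1  -0.48 -0.01]
```

>>> jog_arm:
  targets:
    - [0,0.1,0,0,0,0,1]
    - [0,0.2,0,0,0,0,1]

```text
t: 24.05
tool_pos: [0.4289, 0.0436, -0.0004]
orientation: [-1.312, 1.141, 1.318]
force: [3.6, 1.3, -2.4]
opening: 0.0195
```

>>> jog_arm:
  targets:
    - [0,0.1,0,0,0,0,1]
    - [0,0.2,0,0,0,0,1]

```text
t: 24.3
tool_pos: [0.4287, 0.0434, 0.0004]
orientation: [-1.314, 1.138, 1.315]
force: [9.9, 2.0, -2.1]
opening: 0.0198
```

>>> jog_arm:
  targets:
    - [0,0.1,0,0,0,0,1]
    - [0,0.2,0,0,0,0,1]

```text
t: 24.55
tool_pos: [0.4286, 0.0433, 0.0012]
orientation: [-1.315, 1.135, 1.312]
force: [12.4, 1.7, -3.2]
opening: 0.0196
```

```bash
python3 st.py
```

```text
t 24.55 tipL [-181.8   -0.6   61.3] yaw 0.44 pitch 0.18 FL [12.5 -0.  -3.2] Mz [ 0.32 -1.66  0.04]
```

>>> jog_arm:
  targets:
    - [0,-0.2,0,0,0,0,1]
    - [0,-0.45,0,0,0,0,1]
    - [0,-0.45,0,0,0,0,1]

```text
t: 24.92
tool_pos: [0.4325, 0.0439, 0.0008]
orientation: [-1.315, 1.136, 1.313]
force: [-0.8, 0.5, -0.5]
opening: 0.0195
```

```bash
python3 st.py
```

```text
t 24.93 tipL [-177.8   -0.5   60.8] yaw 0.44 pitch 0.1 FL [-0.7  0.6 -0.5] Mz [0.08 0.02 0.  ]
```

>>> jog_arm:
  targets:
    - [0.5,0,0,0,0,0,1]
    - [1,0,0,0,0,0,1]
    - [1.5,0,0,0,0,0,1]
    - [2.05,0,0,0,0,0,1]
    - [2.05,0,0,0,0,0,1]

```text
t: 25.55
tool_pos: [0.432, 0.0439, -0.0203]
orientation: [-1.314, 1.137, 1.314]
force: [-0.8, -0.5, -1.1]
opening: 0.0194
```

```bash
python3 st.py;python3 - <<'E'
from snap import *
snap('side','s14',(240,180,400,300),5)
E
```

```text
t 25.55 tipL [-178.3   -0.4   39.5] yaw 0.45 pitch 0.04 FL [-0.8 -0.4 -1.1] Mz [-0.01  0.03  0.04]
```

View pics/s14.png

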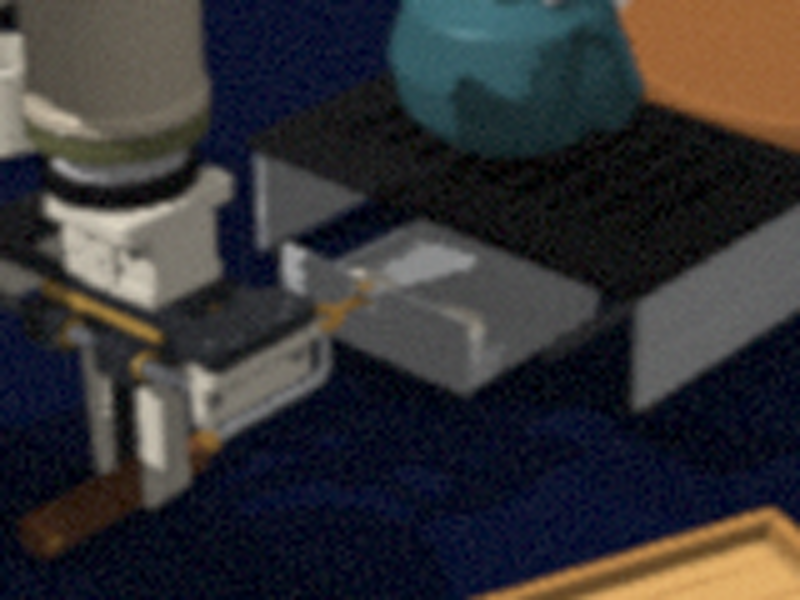

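>>> jog_arm:
  targets:
    - [0,0.2,0,0,0,0,1]
    - [0,0.35,0,0,0,0,1]

```text
t: 25.85
tool_pos: [0.4288, 0.0434, -0.0198]
orientation: [-1.315, 1.136, 1.314]
force: [-0.1, 0.7, -1.4]
opening: 0.0198
```

>>> jog_arm:
  targets:
    - [0,0.1,0,0,0,0,1]
    - [0,0.2,0,0,0,0,1]

```text
t: 26.1
tool_pos: [0.4269, 0.0431, -0.0197]
orientation: [-1.315, 1.136, 1.313]
force: [0.5, 0.4, -1.6]
opening: 0.0193
```

```bash
python3 st.py
```

```text
t 26.1 tipL [-183.5   -0.5   40.2] yaw 0.44 pitch 0.1 FL [ 0.5  0.3 -1.6] Mz [0.06 0.04 0.03]
```

>>> jog_arm:
  targets:
    - [0,0.8,0,0,0,0,1]
    - [0,2,0,0,0,0,1]
    - [0,3.2,0,0,0,0,1]
    - [-2,3.2,0,0,0,0,1]
    - [-5,3.2,0,0,0,0,1]

```text
t: 26.72
tool_pos: [0.3929, 0.0384, 0.0297]
orientation: [-1.313, 1.138, 1.316]
force: [1.5, -0.7, -0.7]
opening: 0.0194
```

```bash
python3 st.py;python3 - <<'E'
from snap import *
snap('side','s15',(240,180,400,300),5)
E
```

```text
t 26.73 tipL [-217.6   -0.6   89.2] yaw 0.44 pitch -0.07 FL [ 1.4 -0.8 -0.7] Mz [ 0.05 -0.01  0.  ]
```

View pics/s15.png

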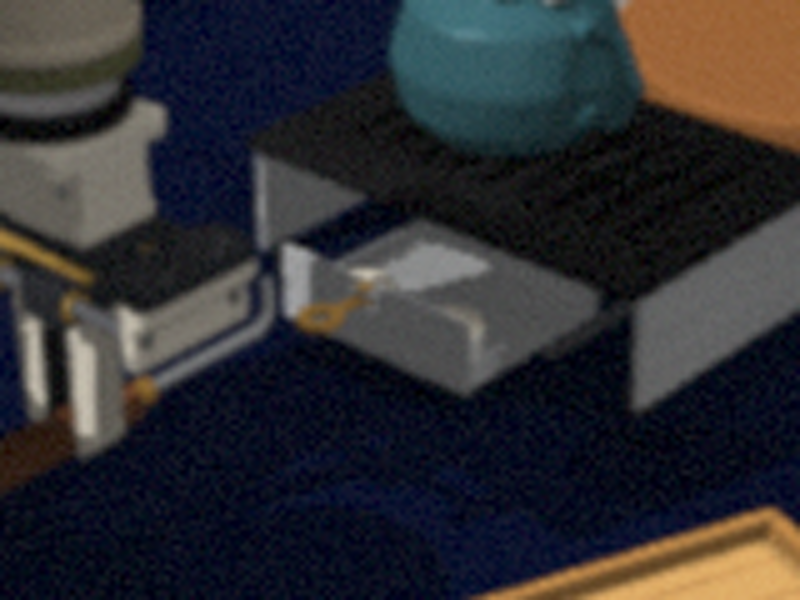

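>>> jog_arm:
  targets:
    - [-2,0.1,-4,4,0,0,1]
    - [-4,0.3,-9,11,0,0,1]
    - [-4,0.3,-14,18,0,0,1]
    - [-4,-0.5,-19,24,0,0,1]
    - [-4,-1.8,-24,28,0,0,1]

```text
t: 27.4
tool_pos: [0.4479, -0.1982, 0.0743]
orientation: [-0.951, 1.349, 0.946]
force: [1.8, 0.5, -1.1]
opening: 0.0195
```

```bash
cat > goto.py <<'E'
import sys; from plant import robot; from h import *
s=robot.read_state(); R=Ro.from_rotvec(s['orientation']).as_matrix()
T=np.array([float(v) for v in sys.argv[1:4]]); print('shift cm',np.round(R.T@(T-s['tool_pos'])*100,2),'yaw',round(np.degrees(np.arctan2(-R[1,1],-R[0,1])),2),'tilt',np.round(R[2],4),s['tool_pos'],s['force'])
E
python3 goto.py .4612 -.2332 .03
```

```text
shift cm [ 4.43 -2.42 -2.84] yaw -19.95 tilt [-1.     -0.0049  0.0023] [ 0.4478883  -0.19821552  0.07425425] [ 1.80637647  0.49683205 -1.05990578]
```

>>> jog_arm:
  targets:
    - [0,-1.2,-1.4,0,0,0,1]
    - [1,-2.4,-2.84,0,0,0,1]
    - [3,-2.4,-2.84,0,0,0,1]
    - [4.4,-2.4,-2.84,0,0,0,1]
    - [4.4,-2.4,-2.84,0,0,0,1]

```text
t: 28.02
tool_pos: [0.4595, -0.2316, 0.0287]
orientation: [-0.949, 1.35, 0.95]
force: [-0.4, 0.8, -1.0]
opening: 0.0198
```

```bash
python3 goto.py .4612 -.2332 -.0197;python3 - <<'E'
from snap import *
snap('side','s16',(270,220,450,380),4)
E
```

```text
shift cm [ 4.84 -0.21 -0.11] yaw -19.9 tilt [-1.     -0.0016  0.0032] [ 0.45950945 -0.23161374  0.02872476] [-0.41567887  0.83160655 -1.0319659 ]
```

View pics/s16.png

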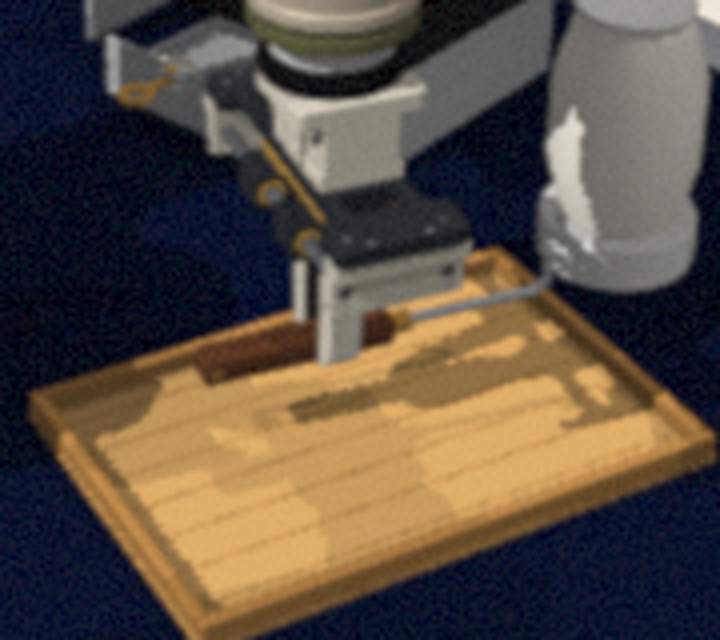

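Descend to 4 mm above the floor, then feel down.

>>> jog_arm:
  targets:
    - [1.5,-0.2,-0.1,0,0,0,1]
    - [3,-0.2,-0.1,0,0,0,1]
    - [4,-0.2,-0.1,0,0,0,1]
    - [4.5,-0.2,-0.1,0,0,0,1]
    - [4.5,-0.2,-0.1,0,0,0,1]

```text
t: 28.7
tool_pos: [0.4617, -0.2335, -0.0157]
orientation: [-0.949, 1.35, 0.949]
force: [0.7, 0.3, -0.3]
opening: 0.0193
```

```bash
python3 goto.py .4612 -.2332 -.0207
```

```text
shift cm [0.5  0.06 0.01] yaw -19.9 tilt [-1.     -0.0025  0.003 ] [ 0.46172871 -0.23350713 -0.01568264] [ 0.65995446  0.29453825 -0.34381573]
```

>>> jog_arm:
  targets:
    - [0.2,0,0,0,0,0,1]
    - [0.3,0,0,0,0,0,1]

```text
t: 28.95
tool_pos: [0.462, -0.2337, -0.0184]
orientation: [-0.95, 1.35, 0.948]
force: [0.1, -0.3, -1.2]
opening: 0.0195
```

```bash
python3 goto.py .4612 -.2332 -.0207
```

```text
shift cm [0.23 0.09 0.02] yaw -19.9 tilt [-1.     -0.003   0.0028] [ 0.46198383 -0.23367313 -0.01841289] [ 0.08019541 -0.31853105 -1.24929204]
```

>>> jog_arm:
  targets:
    - [0.1,0,0,0,0,0,1]
    - [0.2,0,0,0,0,0,1]

```text
t: 29.2
tool_pos: [0.4621, -0.2337, -0.0203]
orientation: [-0.95, 1.349, 0.948]
force: [0.3, 0.1, -1.1]
opening: 0.0196
```

```bash
python3 goto.py .4612 -.2332 -.0207
```

```text
shift cm [0.04 0.1  0.02] yaw -19.9 tilt [-1.     -0.0034  0.0028] [ 0.46210296 -0.23374903 -0.02031542] [ 0.2645918   0.05730373 -1.13969487]
```

>>> jog_arm:
  targets:
    - [0.05,0,0,0,0,0,1]
    - [0.1,0,0,0,0,0,1]

```text
t: 29.45
tool_pos: [0.4621, -0.2338, -0.0207]
orientation: [-0.95, 1.35, 0.948]
force: [-5.3, 3.2, 9.6]
opening: 0.0193
```

```bash
python3 goto.py .4612 -.2332 -.0207;python3 - <<'E'
from snap import *
snap('side','s17',(270,220,450,380),4)
E
```

```text
shift cm [-0.    0.11  0.02] yaw -19.9 tilt [-1.     -0.0031  0.0027] [ 0.4621115  -0.23377267 -0.02073145] [-5.26700204  3.22180794  9.6263435 ]
```

View pics/s17.png

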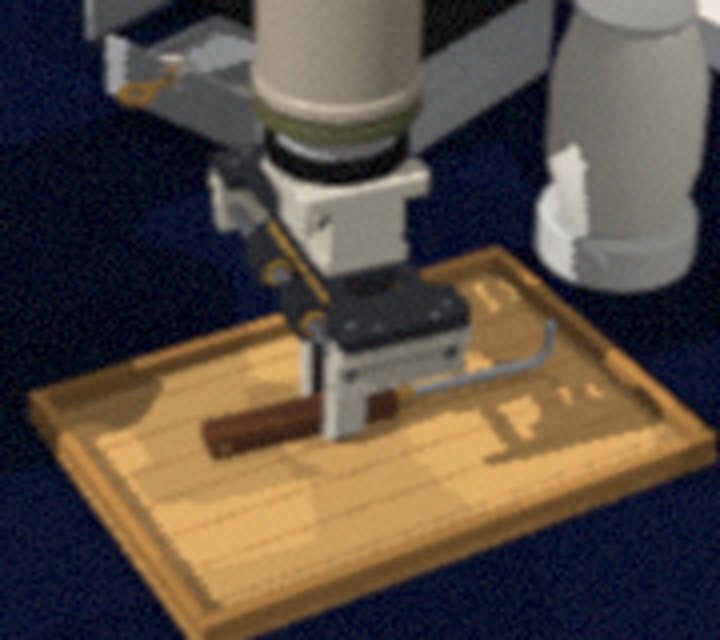

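Handle is on the floor (9.6 N). Ease off slightly and open.

>>> jog_arm:
  targets:
    - [-0.03,0,0,0,0,0,1]
    - [-0.03,0,0,0,0,0,0.7]
    - [-0.03,0,0,0,0,0,0.6]
    - [-0.03,0,0,0,0,0,0.5]
    - [-0.03,0,0,0,0,0,0.4]

```text
t: 30.12
tool_pos: [0.4621, -0.2338, -0.0204]
orientation: [-0.95, 1.35, 0.948]
force: [0.8, -0.1, 0.1]
opening: 0.052
```

>>> jog_arm:
  targets:
    - [0,0,0,0,0,0,0.3]
    - [0,0,0,0,0,0,0.2]
    - [0,0,0,0,0,0,0.1]
    - [0,0,0,0,0,0,0.1]

```text
t: 30.62
tool_pos: [0.4621, -0.2337, -0.0204]
orientation: [-0.95, 1.35, 0.948]
force: [-0.3, -1.1, -0.8]
opening: 0.083
```

>>> jog_arm:
  targets:
    - [-1,0,0,0,0,0,0.1]
    - [-3,0,0,0,0,0,0.1]
    - [-6,0,0,0,0,0,0.1]
    - [-10,0,0,0,0,0,0.1]
    - [-14,0,0,0,0,0,0.1]

```text
t: 31.25
tool_pos: [0.4615, -0.2339, 0.1215]
orientation: [-0.95, 1.349, 0.948]
force: [-0.4, 0.9, 0.1]
opening: 0.084
```

>>> jog_arm:
  targets:
    - [-2,3,3,0,0,0,0.1]
    - [-4,5,8,0,0,0,0.1]
    - [-4,6,13,0,0,0,0.1]
    - [-4,6,18,0,0,0,0.1]
    - [-4,6,18,0,0,0,0.1]

```text
t: 31.88
tool_pos: [0.4669, -0.0415, 0.1627]
orientation: [-0.954, 1.346, 0.951]
force: [-0.0, -0.2, -0.7]
opening: 0.0839
```

Run:
```python
from snap import *
snap('side','s18',(240,160,460,390),2.6)
snap('top','t18',(190,120,490,370),2.6)
s=robot.read_state();print(s['tool_pos'],s['force'],s['t'])
```

```text
[ 0.46618132 -0.04424402  0.16226671] [-0.53513401  0.21883485 -0.18831454] 31.975
```

View pics/s18.png

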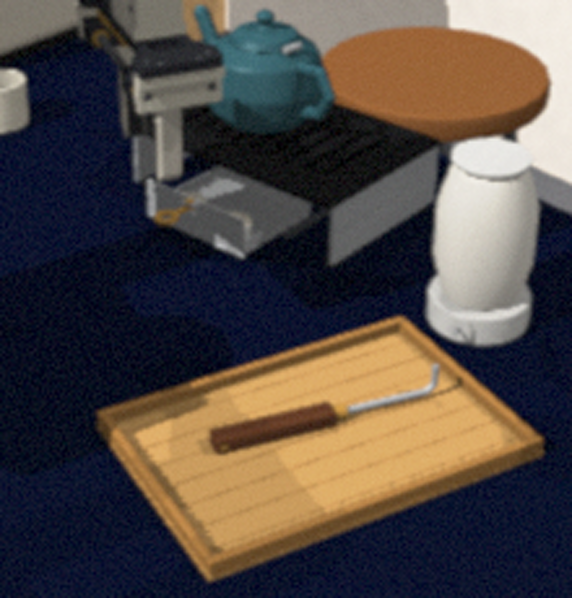

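View pics/t18.png

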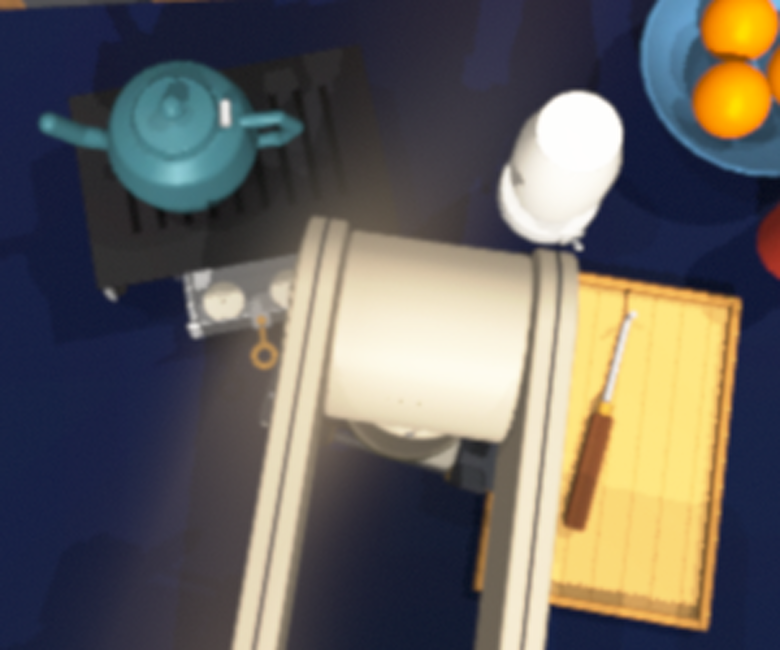

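Run:
```python
from h import *
A=cv2.imread("pics/top0.png").astype(np.float32);B=cv2.imread("pics/t18_raw.png").astype(np.float32)
for nm,(x0,y0,x1,y1) in {'teapot':(200,135,310,205),'warmer L':(212,190,250,240)}.items():
    print(nm,cv2.phaseCorrelate(A[y0:y1,x0:x1].mean(2).astype(np.float64),B[y0:y1,x0:x1].mean(2).astype(np.float64)))
D=lambda T:cv2.GaussianBlur(T[:,:,0]/(T.sum(2)+5),(0,0),.9)
for a,b in(((226,226),(221,199)),((338,190),(329.5,141))):
    for I in(A,B):
        l,e=edge(D(I),a,b,w=3,trim=0);print(onz('top',inter(l,np.array([1,0,0,210 if a[0]<300 else 165],float)),.08)[:2],e)
print('tip tray',onz('top',np.array((631,316))/2.6+[190,120]-.4,.036)-[.4689,-.2513,0])
```

```text
teapot ((-0.03561806343292773, 0.12772933722374802), 0.8890896504111799)
warmer L ((-0.17501589134896278, -0.17066744987196003), 0.8006487436744808)
[0.67394526 0.21932979] 0.14959301
[0.67396495 0.2197055 ] 0.1181681
[ 0.7735118  -0.04882695] 0.09727557
[ 0.77351404 -0.04878463] 0.1222286
tip tray [ 0.11343661 -0.02587194  0.036     ]
```

Run:
```python
from plant import ticket,robot
print(ticket.close_job(), robot.read_state()['t'])
```

```text
the job is handed in; nothing more can be done
the job is handed in; nothing more can be done
```

I drew the sled out against its stop, laid the hook back in the bamboo tray and handed the job in at about 32 s. The system gave no verdict.

- **Eye:** I touched the sled face first to find its depth. That slid the sled about 4 mm inward at about 3.5 N. I then swept the eye to its left stop, where it met the hook within 1 to 2 mm of the predicted place, and came up through the ring.
- **Draw:** The pull stayed at 3.5 to 4.4 N on the way out, then rose to 9.9 and 12.5 N at the stop. The last step at the stop was made before I had looked at the 9.9 N reading. 12.5 N is slightly over the 6 to 12 N given for drawing it home, but under the 15 N limit.
- **Return:** I lowered the hook out of the ring and backed it away with no resistance. I set it on the tray floor (about 9.6 N contact felt), then opened the gripper and moved the arm clear.

**Last checks:**
- **Side and top pictures:** The sled is out with its eye free, and the hook lies inside the tray rim.
- **Position comparison:** The warmer's edges and the teapot are within about 0.5 mm of where they started. I did not measure the cups, strainer, caddy or lamp, but the arm went nowhere near them except passing the lamp at a distance.

**What disagreed:**
- **Tool height:** The reported height read about 25 mm lower than the fingertips in the pictures. My first grasp closed over the handle without touching it. I then went down by picture and force, and gripped it on the second try.
- **Cameras:** The side and top views differed by about 3 to 5 mm on the warmer, so I relied on touch for the final alignment.

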